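Square two bracket blanks in the drilling jig and spot them with the spring punch

TASK

Lay the loose bare aluminium blank on top of the one already lying askew in the drilling jig, and push the pair up square, both flush against both of the blue fences. Then press the jig's red-capped spring punch straight down until its spring snaps and the tip marks the upper blank, and let it spring back up. Leave the black vent panel and the other things on the bench where they are, and do not fire the punch before the stack is square.

Things in the scene. Friction and masses are not known exactly. Their poses are not given: they have to be found in the camera images.
- upper_blank_mid (a point): The blank to bring: bare aluminium bracket blank, a flat rectangular sheet 60 x 160 x 6 mm (x, y, z), 0.11 to 0.2 kg, no holes; this point is the centre of the sheet (half-way up, 3 mm above its underside); its y axis is the long direction. It starts flat on the table, to the right of the jig; the black vent panel lies in a similar place near it and they may change places.
- lower_blank_mid (a point): The blank that already lies on the jig's base plate, askew and 10 to 30 mm away from the fences: bare aluminium bracket blank, a flat rectangular sheet 60 x 160 x 6 mm (x, y, z), 0.11 to 0.2 kg, no holes; this point is the centre of the sheet (half-way up, 3 mm above its underside); its y axis is the long direction. 
- vent_panel_mid (a point): Black panel with rows of grey dots, also 60 x 160 x 6 mm, flat on the table; this point is its centre. Not part of the job: leave it.
- jig_corner (a point): Drilling jig, fixed to the table: point where the inner faces of its two blue fences meet, on the upper face of its dark base plate (10 mm above the table). Its axes are the jig's. The base plate reaches 145 mm along -x and 240 mm along -y from here. A squared blank has its long edge on the long fence and an end on the short fence: centre at x -30, y -80 mm, z 3 (lower) or 9 mm (upper).
- long_fence (a point): Middle of the upper inner edge of the long blue fence, which is 16 mm high above the base plate, 20 mm thick, and runs 225 mm from jig_corner along the jig's -y; it stands on the +x side, its inner face in the plane x = 0 of jig_corner.
- short_fence (a point): Middle of the upper inner edge of the short blue fence, which is 16 mm high above the base plate, 20 mm thick, and runs 135 mm from jig_corner along the jig's -x; it stands on the +y side, its inner face in the plane y = 0 of jig_corner.
- column (a point): Centre of the top of the grey column outside the short fence, 34 x 26 mm, 95 mm high above the table. From it an arm 34 mm wide reaches over the base plate along the jig's -y as far as 27 mm past the short fence's inner face; the arm's underside is 63 mm above the base plate. It carries the punch.
- punch_tip (a point): Point of the steel punch (12 mm thick), above x -30, y -15 mm of jig_corner; at rest 24 mm above the base plate, which is 12 mm above a stack of two blanks. Lower a sheet clear of the punch, its cap and the arm, and slide it in beneath. Blanks slide easily; a fingertip 2 to 4 mm above the base plate pushes both edges at once only with an upright face of it: a tapered face moves the upper one only.
- punch_cap (a point): Centre of the upper face of the red round push cap (30 mm across, 20 mm high) of the spring punch, 114 mm above the jig's base plate at rest, 124 mm above the table. The punch moves only straight up and down.
- punch (a joint): How far the spring punch is pressed down, in m: 0 at rest; it meets a stack of two blanks at about 0.012, its end stop is at 0.0125. The resistance grows to about 9 N near 0.005, then snaps away to about 4 N until the tip strikes the blank. It springs back to 0 when released.
- meter_a_mid (a point): Grey handheld meter, 180 x 84 x 36 mm, lying on the table at the left; its centre. Bystander.
- meter_b_mid (a point): A second such meter, beyond the jig; its centre. Bystander.
- heatsink_mid (a point): Dark finned heat sink, 70 x 110 x 40 mm, on the left beyond; its centre. Bystander.
- wrench_grip (a point): Steel spanner, 160 mm long, lying flat at the left, between a meter and the heat sink; middle of its handle. Bystander.
- spray_can_mid (a point): Yellow can, 60 mm across and 120 mm high, standing to the right of the sheets; its centre. Bystander.
- solder_reel_mid (a point): Grey reel, 60 mm across and 50 mm high, on the right; its centre. Bystander.
- toroid_mid (a point): Copper-coloured ring transformer, 100 mm across and 45 mm high, beyond the jig; its centre. Bystander.
Things that resemble listed ones, but are neither listed nor needed, are in the scene too. What is shaped like the part that bears upper_blank_mid but green is not meant. What is shaped like the part that bears lower_blank_mid but yellow is not meant.

How it is judged:
On the way, in this order (a step that is already met when the one before it is completed fails the run):
1. both blanks are stacked and flush against both fences (x of each of lower_blank_mid, upper_blank_mid in the frame of jig_corner above -0.0325 m and y of each of lower_blank_mid, upper_blank_mid in the frame of jig_corner above -0.0825 m and angle between the y axis of each of lower_blank_mid, upper_blank_mid and the y axis of jig_corner, either way round below 0.02 rad and z of lower_blank_mid in the frame of jig_corner between 0.001 and 0.005 m and z of upper_blank_mid in the frame of jig_corner between 0.007 and 0.011 m), for 0.2 s.
2. the spring punch has snapped down onto the squared stack (all of step 1 and value of joint punch above 0.0105 m).
At the end, for the whole second after the job is handed in: Both blanks lie flat in the jig, the loose one on top of the other, each within 2.5 mm of both fences and within 0.02 rad (about 1 degree) of the jig's direction, and the punch is back up (pressed less than 3 mm) (all of step 1 and value of joint punch below 0.003 m); the robot touches nothing.
It fails at once if the punch is fired (pressed more than 9.5 mm) while the two blanks are not stacked square (3.5 mm, 0.03 rad) (value of joint punch above 0.0095 m and not (x of each of lower_blank_mid, upper_blank_mid in the frame of jig_corner above -0.0335 m and y of each of lower_blank_mid, upper_blank_mid in the frame of jig_corner above -0.0835 m and angle between the y axis of each of lower_blank_mid, upper_blank_mid and the y axis of jig_corner, either way round below 0.03 rad and z of lower_blank_mid in the frame of jig_corner between 0.001 and 0.005 m and z of upper_blank_mid in the frame of jig_corner between 0.007 and 0.011 m)).
It fails at once if the vent panel or another bystander is moved more than 20 mm (distance of any of vent_panel_mid, meter_a_mid, meter_b_mid, heatsink_mid, wrench_grip, spray_can_mid, solder_reel_mid, toroid_mid from where it was at the start of the episode above 0.02 m).
It also fails if it takes over 72 s, if anything falls off the work surface, if the arm or the gripper's body presses on something with over 40 N, if the wrist force passes 120 N, or if a joint passes its speed limit or range.

ROBOT

A 7-joint arm with a two-finger parallel gripper is mounted at the origin on the work surface. World frame = base frame: x ahead of the robot, y to its left, z up, the work surface at z = 0. Lengths are in m, angles in rad, forces in N, time in s.
With the tool pointing down it reaches from about 0.35 to 0.9 m from the base axis. Payload 8.1 kg.
Tool frame: the origin (TCP) lies on the centre line of the jaws, within the pads' length; the fingertips stand 17 mm ahead of it and the grasp point (between the pads) lies 2 mm behind it; z points along the fingers, y is the direction in which the jaws open and shut (so a half turn about z gives the same grasp; the last joint's range is limited). The gripper opens to 92 mm and grips with 3 to 60 N. Pads are 19 mm wide; open, the fingers measure 130 mm over their backs; the gripper's body (75 mm by 190 mm) begins 47 mm behind the grasp point.
Start: joints at [-1.216, 0.434, 0.025, 1.573, -0.012, 1.134, -0.075], TCP at [0.276, 0.561, 0.222] pointing down, gripper open.
Joint ranges: [-2.62, 2.62], [-0.44, 2.09], [-1.27, 1.32], [0.08, 2.57], [-1.32, 4.46], [0.12, 2], [-2.74, 2.74]. Speed limits (rad/s): [2.22, 2.22, 3.01, 3.01, 3.14, 3.14, 3.14].

INTERFACE

Orientations are given as a rotation vector (axis times angle).
In Python, from cell import arm gives the robot as it stands.
- The arm moves only by the shell command python3 -m creep 'ROWS' [FORCE]. ROWS is JSON, a list that holds one entry, the list of rows, each a list of 7 numbers: the shift along the world's x, y, z in cm, then the turn, a rotation vector about the world's x, y, z in degrees, then the opening, from -1 (shut) to 1 (fully open), so that 0 is half open. In form: [[[tx, ty, tz, ax, ay, az, jaw], ...]]. A call has 1 to 5 rows; each row is the pose to reach, as a shift and turn from the pose commanded when the call began; what a row does not reach only later rows make up. A row lasts 1/10 s, in which the tool goes at most 50 mm and 8.59 degrees, less where a joint would pass 70% of its speed; a pose out of reach is approached as far as the arm can. A call with a gripper value outside its range is refused whole. The fingers move at their own pace and stop on an object; FORCE is the grip in N (left out, the last holds). Time passes only in rows, so rows that repeat a pose let the fingers close. It gives the time, the measured TCP pose, the force and the opening at its end, in the units of the state.
- arm.observe(): the state, without advancing time (a new reading comes with each control period).
- arm.get_image(name): name is "side" or "top"; returns the picture (480x640x3 uint8, red, green, blue); there is no depth.
- arm.camera_model(name): a dict with "vfov" (degrees; the focal length in pixels is half the picture's height over the tangent of half this angle, whatever the lens; pixels are square), "cx", "cy" (the principal point, pixels), "k1" (the pictures are not rectified: a ray, as slopes to the right and down, at radius r is drawn at 1 + k1 r^2 times it, then the intrinsics apply), "cam_to_world" (4x4, takes a point from camera to world coordinates). Camera axes: x right, y down, z forward; pixel columns grow to the right and rows downward; lengths in m; the calibration is good to about 2 mm. A picture is of the moment at which its call begins. camera_model takes no time and is no camera call.
- arm.sign_off(): hands the job in, once; it reports no verdict.
The state is a dict: "clock": time; "joints": joint angles; "dq": joint speeds; "joint_efforts": joint torques, N m; "position": TCP position; "ee_rot": TCP orientation; "force": force on the tool from outside, world axes, zero at the start; "ft_torque": the same for the moment, N m; "width": opening from 0.0 (shut) to 1.0 (fully open).
Only numpy, scipy, OpenCV 4.12 (cv2) and the standard library are available. Lean on these libraries where they do the work, as an engineer would, in place of code of your own. Each camera call takes 0.05 s, during which the arm holds its last target.

## Working session

There is one attempt and no reset: what is moved stays moved. The work goes in short steps, Python scripts to look and compute and a shell command to move; the robot and the scene stay as the last step left them, time stands still between calls to the robot, and variables do not carry over. Pictures are saved under pics/ and viewed, and the job is handed in when it is done.

```bash
ls; mkdir -p pics
python3 - <<'E'
from cell import arm
import cv2
s=arm.observe();print(s)
for n in("top","side"):
    m=arm.camera_model(n);print(n,m)
    cv2.imwrite(f"pics/{n}0.png",arm.get_image(n)[:,:,::-1])
E
```

```text
pics
{'clock': 0.0, 'joints': array([-1.21559898,  0.43522274,  0.02496878,  1.57410973, -0.01159825,
        1.13399351, -0.07507598]), 'dq': array([-5.94297067e-05,  1.26574249e-03, -4.04854154e-04,  1.40519537e-03,
       -4.37199762e-04,  1.44723157e-03, -1.74130414e-04]), 'joint_efforts': array([ 1.07651871e-03, -6.67858171e+01,  9.85381790e-01, -3.14450562e+01,
       -6.04390819e-02,  4.27921931e-02,  1.62728306e-04]), 'position': array([0.27605169, 0.56014523, 0.2207402 ]), 'ee_rot': array([-7.12856679e-01, -3.05942130e+00,  2.47104971e-03]), 'force': array([0.0953908 , 0.20463583, 0.91766699]), 'ft_torque': array([-0.04308502,  0.04141171,  0.01376095]), 'width': 1.0041171632891959}
top {'vfov': 50.525246774111196, 'cx': 326.9094597889468, 'cy': 234.9651382076887, 'k1': -0.09605714776251394, 'cam_to_world': array([[-0.02072928, -0.99687808,  0.07618656,  0.42092074],
       [-0.99972647,  0.01984238, -0.01237975,  0.03385162],
       [ 0.01082938, -0.07642234, -0.99701673,  1.20121431],
       [ 0.        ,  0.        ,  0.        ,  1.        ]])}
side {'vfov': 48.64952156652076, 'cx': 324.78011199362794, 'cy': 235.5272226982746, 'k1': 0.005698978342790989, 'cam_to_world': array([[ 0.91626462, -0.2093137 ,  0.34153611,  0.00118409],
       [-0.40048336, -0.49676028,  0.76996253, -1.11190714],
       [ 0.00849787, -0.84226896, -0.53899053,  0.90620522],
       [ 0.        ,  0.        ,  0.        ,  1.        ]])}
```

View pics/top0.png

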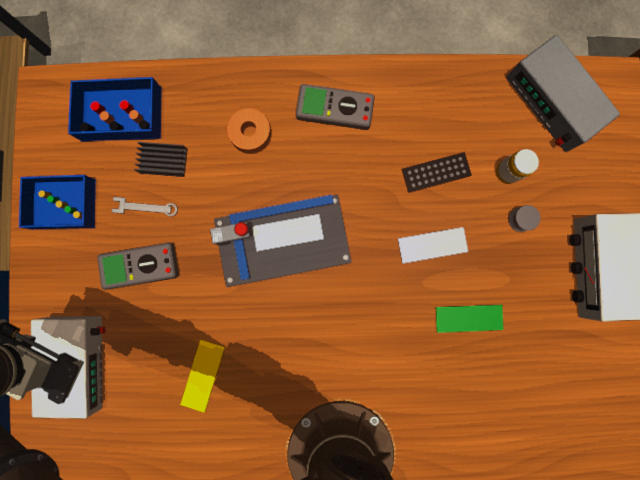

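View pics/side0.png

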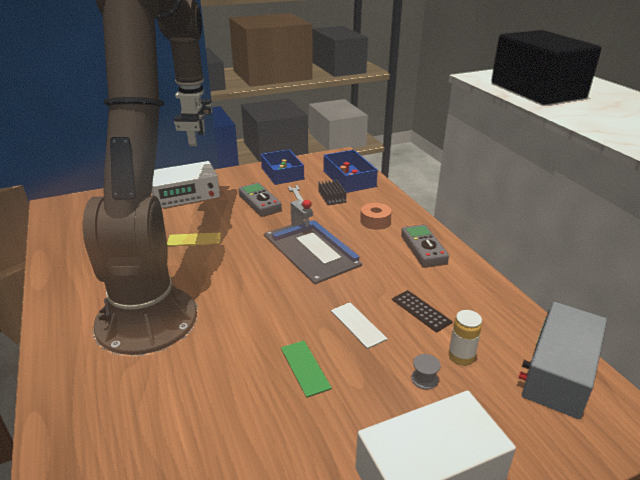

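```bash
cat > h.py <<'E'
import numpy as np, cv2
from cell import arm
def ray(n,px):
    m=arm.camera_model(n); f=240/np.tan(np.radians(m["vfov"]/2))
    K=np.array([[f,0,m["cx"]],[0,f,m["cy"]],[0,0,1]]); D=np.array([m["k1"],0,0,0.])
    p=cv2.undistortPoints(np.array(px,float).reshape(-1,1,2),K,D)[:,0]
    T=m["cam_to_world"]; d=np.c_[p,np.ones(len(p))]@T[:3,:3].T
    return T[:3,3],d
def plane(n,px,z):
    o,d=ray(n,px); return o+d*((z-o[2])/d[:,2])[:,None]
def proj(n,P):
    m=arm.camera_model(n); f=240/np.tan(np.radians(m["vfov"]/2))
    K=np.array([[f,0,m["cx"]],[0,f,m["cy"]],[0,0,1]]); T=np.linalg.inv(m["cam_to_world"])
    r,_=cv2.Rodrigues(T[:3,:3]); return cv2.projectPoints(np.array(P,float).reshape(-1,1,3),r,T[:3,3],K,np.array([m["k1"],0,0,0.]))[0][:,0]
def snap(n,name,roi=None,s=1):
    im=arm.get_image(n)[:,:,::-1].copy(); cv2.imwrite(f"pics/{name}_raw.png",im)
    v=im if roi is None else im[roi[1]:roi[3],roi[0]:roi[2]]
    cv2.imwrite(f"pics/{name}.png",cv2.resize(v,None,fx=s,fy=s,interpolation=cv2.INTER_CUBIC)); return im
def rect(im,mask,n,z,lo=200):
    cs,_=cv2.findContours(mask.astype(np.uint8),cv2.RETR_EXTERNAL,cv2.CHAIN_APPROX_NONE)
    out=[]
    for c in cs:
        if cv2.contourArea(c)<lo: continue
        W=plane(n,c.reshape(-1,2),z)[:,:2]
        (cx,cy),(w,h),a=cv2.minAreaRect((W*1000).astype(np.float32))
        b=cv2.boxPoints(((cx,cy),(w,h),a)); e=b[1]-b[0]; g=b[2]-b[1]
        L=e if np.hypot(*e)>np.hypot(*g) else g
        if L[1]<0:L=-L
        out.append((c.reshape(-1,2).mean(0).round(),round(cx,1),round(cy,1),round(w,1),round(h,1),round(float(np.degrees(np.arctan2(-L[0],L[1]))),2)))
    return out
E
python3 - <<'E'
from h import *
for n in("top","side"):
    im=cv2.imread(f"pics/{n}0.png"); hsv=cv2.cvtColor(im,cv2.COLOR_BGR2HSV)
    white=(hsv[...,1]<50)&(hsv[...,2]>170)
    blue=(abs(hsv[...,0].astype(int)-110)<12)&(hsv[...,1]>120)&(hsv[...,2]>50)
    red=((hsv[...,0]<5)|(hsv[...,0]>175))&(hsv[...,1]>180)&(hsv[...,2]>100)
    for nm,m,z in(("white",white,.006),("white@lower",white,.016),("blue",blue,.026),("red",red,.124)):
        print(n,nm)
        for r in rect(im,m,n,z,60):
            if 150<r[0][0]<520 and 150<r[0][1]<350: print(r)
im=cv2.imread("pics/top0.png")
cv2.imwrite("pics/t1.png",cv2.resize(im[180:300,200:360],None,fx=5,fy=5,interpolation=cv2.INTER_CUBIC))
cv2.imwrite("pics/t2.png",cv2.resize(im[140:340,380:540],None,fx=3,fy=3,interpolation=cv2.INTER_CUBIC))
E
```

```text
top white
(array([432., 245.]), 484.5, -230.9, 59.3, 159.2, 8.72)
(array([217., 235.]), 518.3, 279.2, 30.1, 21.8, -82.14)
(array([288., 232.]), 520.7, 111.9, 58.0, 158.7, 9.32)
top white@lower
(array([432., 245.]), 484.0, -228.7, 58.8, 157.9, 8.72)
(array([217., 235.]), 517.4, 277.2, 29.9, 21.6, -82.14)
(array([288., 232.]), 519.9, 111.2, 57.5, 157.4, 9.32)
top blue
(array([241., 259.]), 459.6, 218.4, 91.7, 19.5, -80.0)
(array([281., 209.]), 574.1, 125.1, 21.2, 242.4, 10.58)
top red
(array([241., 229.]), 520.7, 203.0, 25.9, 25.5, -45.76)
side white
(array([469., 318.]), 754.4, -322.7, 61.3, 59.5, -35.48)
(array([359., 324.]), 484.8, -231.7, 60.4, 159.2, 8.69)
(array([318., 247.]), 526.8, 124.6, 61.0, 161.3, 9.3)
(array([179., 173.]), 245.9, 795.7, 235.3, 142.6, -89.99)
side white@lower
(array([469., 318.]), 746.1, -331.5, 60.6, 58.9, -35.48)
(array([359., 324.]), 479.4, -241.5, 59.7, 157.5, 8.69)
(array([318., 247.]), 520.9, 110.9, 60.3, 159.5, 9.3)
(array([179., 173.]), 243.2, 774.5, 232.7, 141.0, -89.99)
side blue
side red
```

View pics/t1.png

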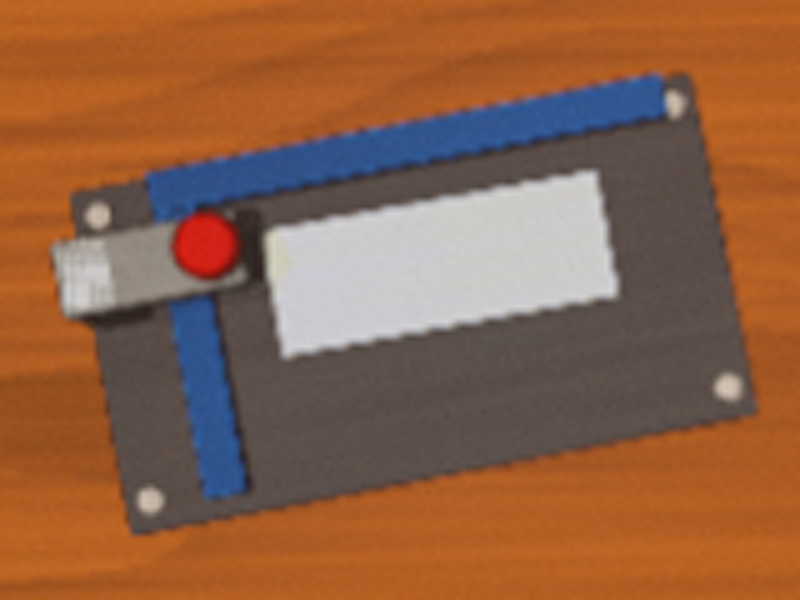

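View pics/t2.png

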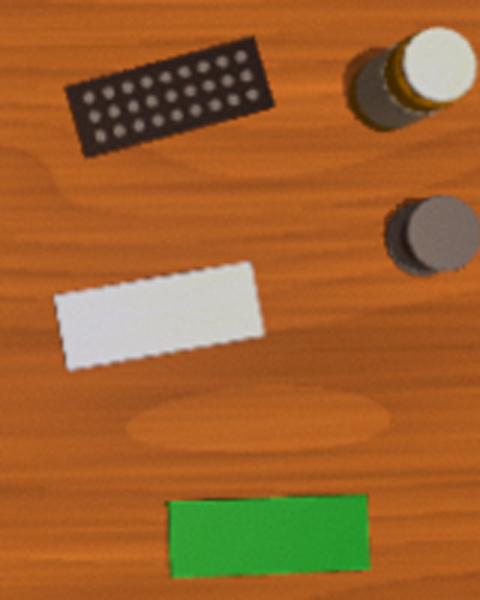

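Run:
```python
from h import *
im=cv2.imread("pics/side0.png"); cv2.imwrite("pics/s1.png",cv2.resize(im[60:160,150:250],None,fx=6,fy=6,interpolation=cv2.INTER_CUBIC))
im=cv2.imread("pics/top0.png"); cv2.imwrite("pics/s2.png",cv2.resize(im[300:420,0:100],None,fx=5,fy=5,interpolation=cv2.INTER_CUBIC))
print(proj("side",[arm.observe()["position"]]))
hsv=cv2.cvtColor(im,cv2.COLOR_BGR2HSV)
blue=((abs(hsv[...,0].astype(int)-110)<12)&(hsv[...,1]>120)&(hsv[...,2]>50)).astype(np.uint8)
# long fence inner/outer edge line fits, by column
for lab,cols,rows in(("long",range(245,330),(190,225)),):
    lo=[];hi=[]
    for c in cols:
        r=np.where(blue[rows[0]:rows[1],c])[0]+rows[0]
        if len(r): lo.append((c,r.min()-.5)); hi.append((c,r.max()+.5))
    for e in(lo,hi):
        W=plane("top",e,.026)[:,:2]*1000; p=np.polyfit(W[:,1],W[:,0],1); print("x at y=224:",np.polyval(p,224),"angle",np.degrees(np.arctan(-p[0])))
L=[];R=[]
for r in range(247,274):
    c=np.where(blue[r,225:255])[0]+225
    L.append((c.min()-.5,r));R.append((c.max()+.5,r))
for e in(L,R):
    W=plane("top",e,.026)[:,:2]*1000; p=np.polyfit(W[:,0],W[:,1],1); print("y at x=546",np.polyval(p,546),"ang",np.degrees(np.arctan(p[0])))
```

```text
[[196.25740938 141.18818652]]
x at y=224: 566.3670870689449 angle 9.892742831053003
x at y=224: 547.315331031999 angle 9.907530636459557
y at x=546 244.05164559720015 ang 10.30186060226614
y at x=546 224.37143021616035 ang 10.363300041771817
```

View pics/s1.png

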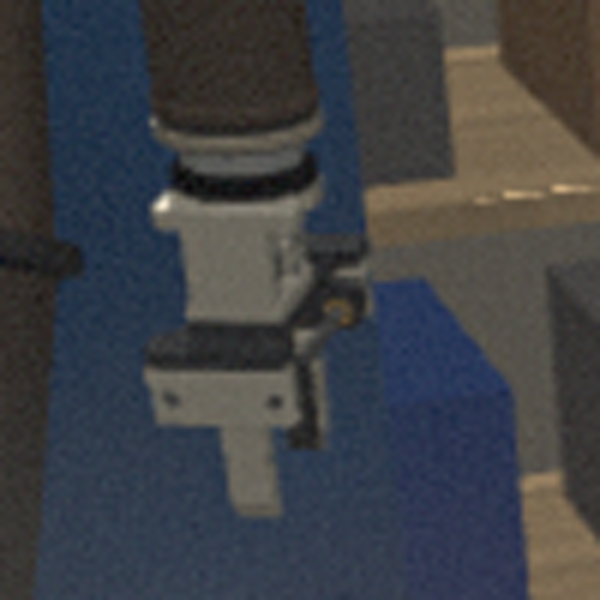

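View pics/s2.png

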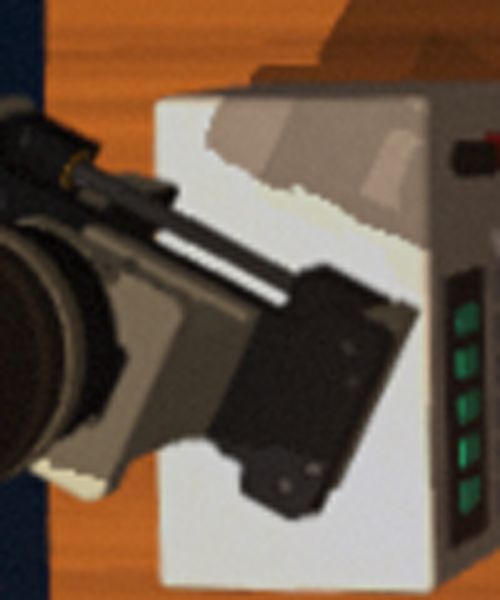

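```bash
python3 -m creep '[[[1.2,-4.7,0,0,0,-4,1],[2.4,-9.4,0,0,0,-8,1],[3.6,-14.1,0,0,0,-12,1],[4.8,-18.8,0,0,0,-16,1],[6,-23.5,0,0,0,-20,1]]]'
python3 -m creep '[[[1.2,-4.7,0,0,0,-4,1],[2.4,-9.4,0,0,0,-8,1],[3.6,-14.1,0,0,0,-12,1],[4.8,-18.8,0,0,0,-16,1],[6,-23.5,0,0,0,-20,1]]]'
python3 -m creep '[[[1.2,-4.7,0,0,0,-4,1],[2.4,-9.4,0,0,0,-8,1],[3.6,-14.1,0,0,0,-12,1],[4.8,-18.8,0,0,0,-15,1],[6,-23.5,0,0,0,-15,1]]]'
cat >> h.py <<'E'
def st():
    s=arm.observe(); R=cv2.Rodrigues(s["ee_rot"])[0]
    print("t",round(s["clock"],2),"pos",(s["position"]*1000).round(1),"jaw",round(float(np.degrees(np.arctan2(R[1,1],R[0,1]))),2),"zax",R[:,2].round(4),"F",s["force"].round(1),"w",round(float(s["width"])*92,1),"q",s["joints"].round(2))
E
python3 -c "
from h import *
st()"
```

```text
clock: 0.6
position: [0.3363, 0.3235, 0.2213]
ee_rot: [-1.237, -2.888, 0.0]
force: [1.8, 0.0, 0.6]
width: 0.996
clock: 1.1
position: [0.3961, 0.0887, 0.2216]
ee_rot: [-1.72, -2.629, -0.001]
force: [1.0, -0.4, 0.1]
width: 1.005
clock: 1.6
position: [0.4563, -0.1461, 0.2216]
ee_rot: [2.047, 2.383, 0.001]
force: [0.7, 1.1, 1.3]
width: 1.0
t 1.6 pos [ 456.3 -146.1  221.6] jaw 8.69 zax [ 3.e-04  2.e-04 -1.e+00] F [0.7 1.1 1.3] w 92.0 q [-0.33  0.21  0.64  1.95 -0.14  1.02  0.52]
```

```bash
python3 -m creep '[[[1.5,-4.5,0,0,0,0,1],[3.1,-9,0,0,0,0,1],[3.1,-10,-5,0,0,0,1],[3.1,-10,-10,0,0,0,1],[3.1,-10,-14,0,0,0,1]]]'
python3 - <<'E'
from h import *
st()
snap("side","s3",(260,230,460,380),4)
E
```

```text
clock: 2.1
position: [0.4863, -0.2447, 0.079]
ee_rot: [-2.046, -2.383, 0.001]
force: [1.1, 0.8, -1.6]
width: 1.001
t 2.1 pos [ 486.3 -244.7   79. ] jaw 8.69 zax [-1.5e-03  1.0e-04 -1.0e+00] F [ 1.1  0.8 -1.6] w 92.1 q [-0.04  0.52  0.56  1.96 -0.39  0.77  0.9 ]
```

View pics/s3.png

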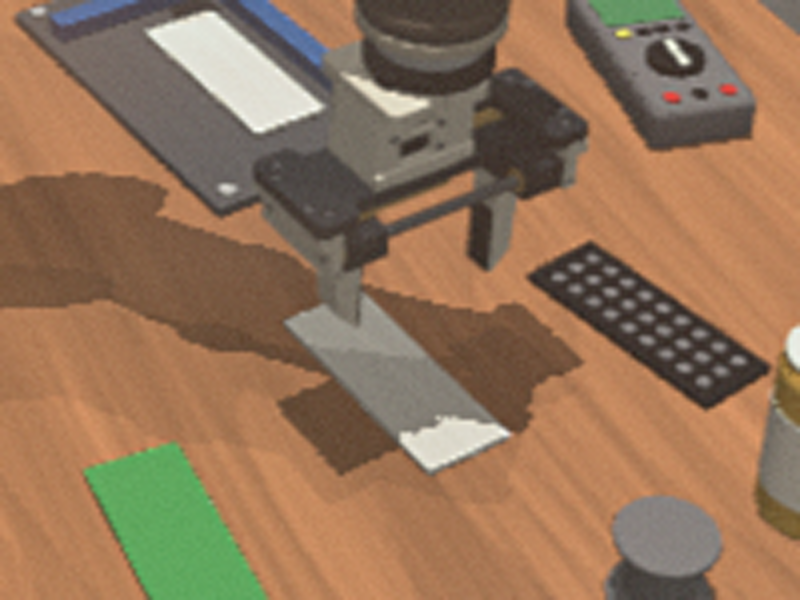

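```bash
python3 -m creep '[[[0,-0.1,-3,0,0,0,1],[0,-0.1,-4.5,0,0,0,1],[0,-0.1,-4.5,0,0,0,1],[0,-0.1,-4.5,0,0,0,1]]]' 20
python3 -c "
from h import *
st()"
```

```text
clock: 2.55
position: [0.4876, -0.2455, 0.0375]
ee_rot: [2.045, 2.384, 0.0]
force: [0.4, -0.7, 0.5]
width: 1.0
t 2.55 pos [ 487.6 -245.5   37.5] jaw 8.77 zax [ 3.e-04 -1.e-04 -1.e+00] F [ 0.4 -0.7  0.5] w 92.0 q [ 0.    0.58  0.52  1.99 -0.44  0.69  0.95]
```

```bash
python3 -m creep '[[[0,0,-1.2,0,0,0,1],[0,0,-1.8,0,0,0,1],[0,0,-1.8,0,0,0,0.2],[0,0,-1.8,0,0,0,0.1],[0,0,-1.8,0,0,0,0]]]' 25
python3 -m creep '[[[0,0,0,0,0,0,0],[0,0,0,0,0,0,0],[0,0,0,0,0,0,0]]]' 25
python3 -c "
from h import *
st()"
```

```text
clock: 3.05
position: [0.4874, -0.2455, 0.0188]
ee_rot: [2.045, 2.384, 0.0]
force: [0.9, -0.9, -0.1]
width: 0.788
clock: 3.35
position: [0.4873, -0.2454, 0.0187]
ee_rot: [2.045, 2.385, 0.0]
force: [0.3, 1.1, -0.3]
width: 0.533
t 3.35 pos [ 487.3 -245.4   18.7] jaw 8.77 zax [ 2.e-04 -0.e+00 -1.e+00] F [ 0.3  1.1 -0.3] w 49.0 q [ 0.02  0.61  0.49  2.   -0.46  0.65  0.97]
```

Run:
```python
from h import *
st()
snap("side","s4",(260,230,460,380),4)
```

```text
t 3.35 pos [ 487.3 -245.4   18.7] jaw 8.77 zax [ 2.e-04 -0.e+00 -1.e+00] F [ 0.3  1.1 -0.3] w 49.0 q [ 0.02  0.61  0.49  2.   -0.46  0.65  0.97]
```

View pics/s4.png

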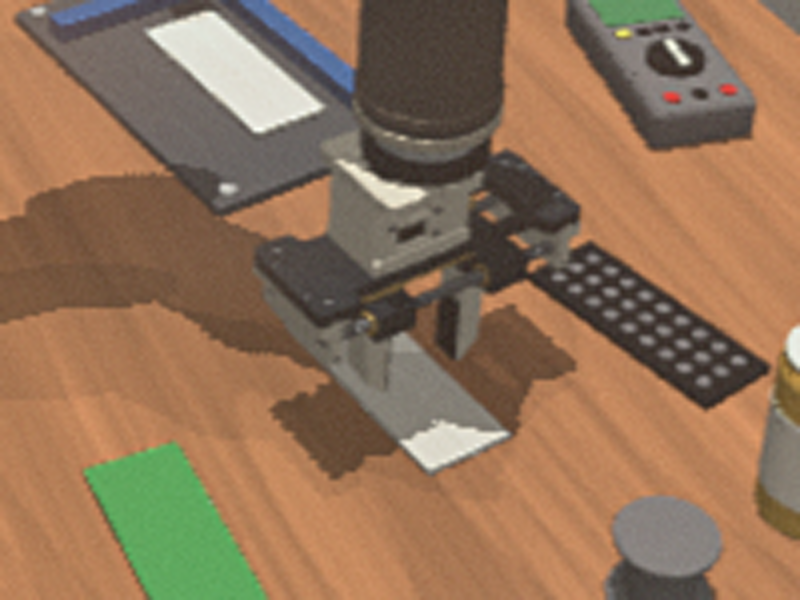

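Run:
```python
from h import *
s=arm.observe();p=s["position"];a=np.radians(8.77);e=np.array([np.cos(a),np.sin(a),0])
for w in(49,60):
  for sg in(-1,1):
    for dz in(.017,.010,0.0):
      print(w,sg,dz,((proj("side",[p+sg*e*w/2000-[0,0,dz]])-[260,230])*4).round(0))
im=cv2.imread("pics/s4_raw.png");cv2.imwrite("pics/s5.png",cv2.resize(im[300:345,335:385],None,fx=14,fy=14,interpolation=cv2.INTER_CUBIC))
```

```text
49 -1 0.017 [[373. 406.]]
49 -1 0.01 [[373. 397.]]
49 -1 0.0 [[374. 385.]]
49 1 0.017 [[437. 377.]]
49 1 0.01 [[437. 369.]]
49 1 0.0 [[438. 357.]]
60 -1 0.017 [[365. 409.]]
60 -1 0.01 [[366. 401.]]
60 -1 0.0 [[366. 388.]]
60 1 0.017 [[444. 374.]]
60 1 0.01 [[444. 366.]]
60 1 0.0 [[445. 354.]]
```

View pics/s5.png

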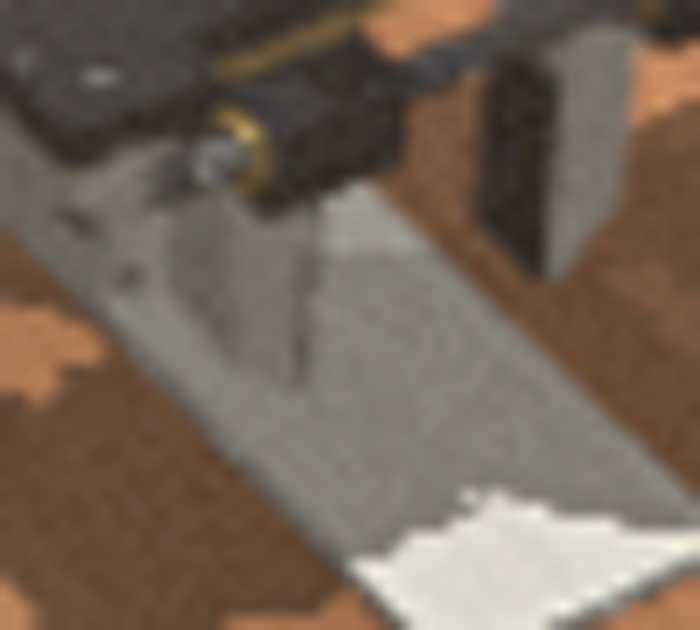

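```bash
python3 -m creep '[[[0,0,2,0,0,0,1],[0,0,6,0,0,0,1],[0,0,8,0,0,0,1],[0,0,8,0,0,0,1],[0,0,8,0,0,0,1]]]' 
python3 -m creep '[[[0,0,0,0,0,0,1],[0,0,0,0,0,0,1],[0,0,0,0,0,0,1]]]'
python3 - <<'E'
from h import *
st()
snap("side","s6",(320,230,420,330),8); snap("top","t6",(370,180,490,290),6)
s=arm.observe();p=s["position"];a=np.radians(8.77);e=np.array([np.cos(a),np.sin(a),0])
for sg in(-1,1):
  q=p+sg*e*.046-[0,0,.017]; print(((proj("side",[q])-[320,230])*8).round(),((proj("top",[q])-[370,180])*6).round())
E
```

```text
clock: 3.9
position: [0.4874, -0.2451, 0.0986]
ee_rot: [2.044, 2.385, 0.001]
force: [-0.7, -0.4, -0.3]
width: 0.902
clock: 4.2
position: [0.4868, -0.2452, 0.0977]
ee_rot: [-2.044, -2.384, 0.001]
force: [0.6, 0.0, -0.8]
width: 0.996
t 4.2 pos [ 486.8 -245.2   97.7] jaw 8.76 zax [-1.4e-03  4.0e-04 -1.0e+00] F [ 0.6  0.  -0.8] w 91.7 q [-0.05  0.49  0.58  1.94 -0.37  0.81  0.89]
[[215. 638.]] [[481. 490.]]
[[463. 534.]] [[434. 246.]]
```

View pics/s6.png

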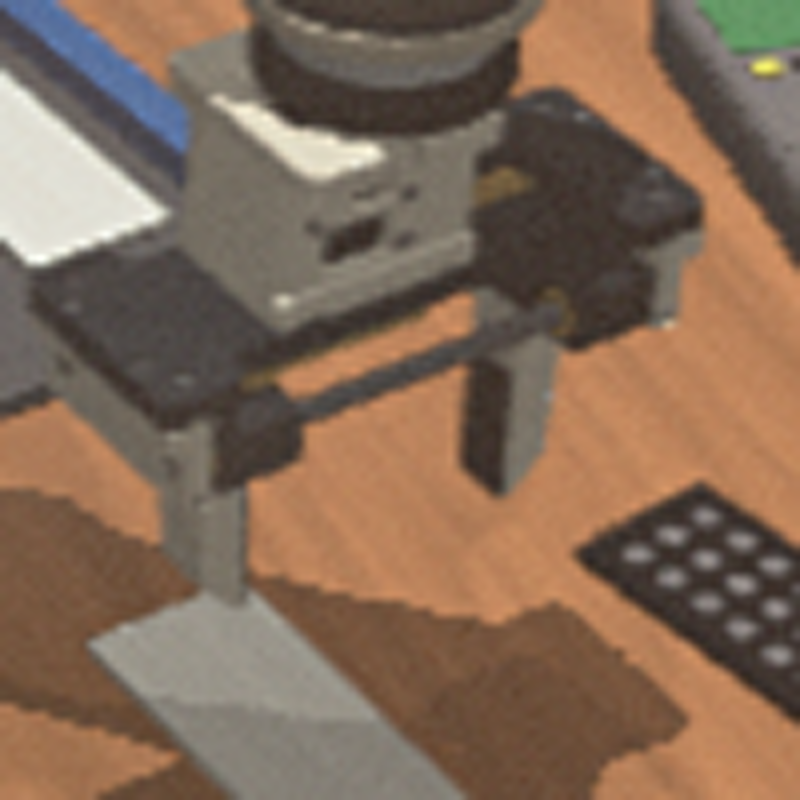

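View pics/t6.png

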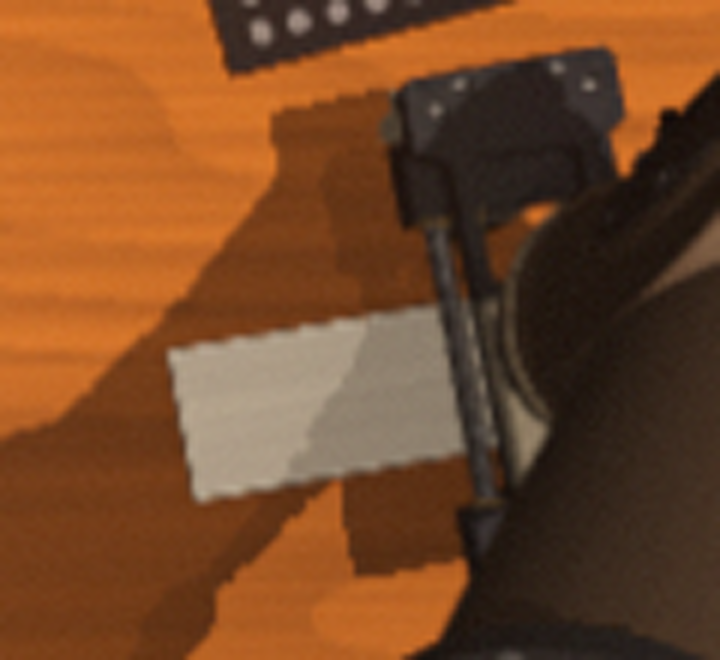

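```bash
python3 -m creep '[[[0,0,-4,0,0,0,1],[0,0,-7,0,0,0,1],[0,0,-8.5,0,0,0,1],[0,0,-8.5,0,0,0,1],[0,0,-8.5,0,0,0,1]]]'
python3 - <<'E'
from h import *
st()
snap("side","s7",(320,260,420,360),8)
E
```

```text
clock: 4.8
position: [0.4872, -0.2457, 0.0137]
ee_rot: [-2.046, -2.384, 0.0]
force: [0.2, -0.2, -0.4]
width: 0.997
t 4.8 pos [ 487.2 -245.7   13.7] jaw 8.74 zax [-3.e-04 -1.e-04 -1.e+00] F [ 0.2 -0.2 -0.4] w 91.7 q [ 0.02  0.61  0.49  2.   -0.47  0.64  0.97]
```

View pics/s7.png

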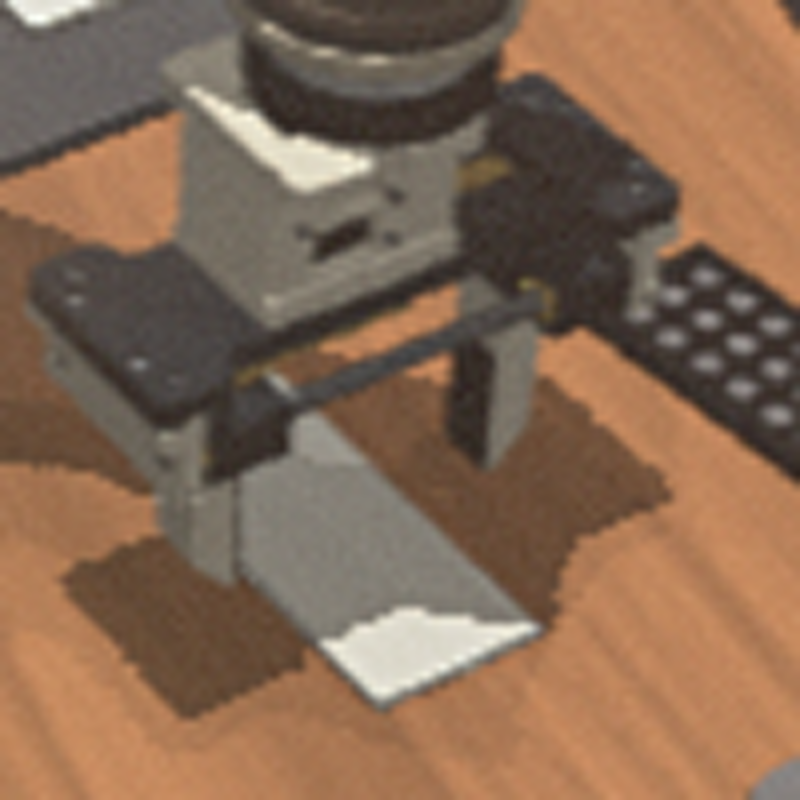

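```bash
for i in 1 2; do python3 -m creep '[[[0,0,-0.15,0,0,0,1],[0,0,-0.3,0,0,0,1],[0,0,-0.3,0,0,0,1]]]' | egrep 'pos|force'; done
```

```text
position: [0.4875, -0.2454, 0.0109]
force: [-0.4, 0.6, -0.0]
position: [0.4871, -0.2452, 0.0073]
force: [-0.4, 0.2, -0.6]
```

```bash
for i in 1 2; do python3 -m creep '[[[0,0,-0.1,0,0,0,1],[0,0,-0.15,0,0,0,1],[0,0,-0.15,0,0,0,1]]]' | egrep 'pos|force'; done
```

```text
position: [0.4872, -0.2453, 0.0059]
force: [-0.3, -0.7, -1.0]
position: [0.4872, -0.2453, 0.0045]
force: [-0.3, 0.5, -0.6]
```

```bash
for i in 1 2; do python3 -m creep '[[[0,0,-0.1,0,0,0,1],[0,0,-0.15,0,0,0,1],[0,0,-0.15,0,0,0,1]]]' | egrep 'pos|force'; done
```

```text
position: [0.4872, -0.2453, 0.003]
force: [0.6, 0.5, -0.8]
position: [0.4872, -0.2453, 0.0014]
force: [-1.4, -0.4, 0.7]
```

```bash
python3 -m creep '[[[0,0,0,0,0,0,0.3],[0,0,0,0,0,0,0],[0,0,0,0,0,0,0],[0,0,0,0,0,0,0],[0,0,0,0,0,0,0]]]' 20
python3 - <<'E'
from h import *
st()
snap("side","s8",(320,260,420,360),8)
E
```

```text
clock: 7.15
position: [0.4873, -0.2454, 0.0015]
ee_rot: [2.045, 2.385, 0.0]
force: [-0.4, 0.2, -0.4]
width: 0.612
t 7.15 pos [ 487.3 -245.4    1.5] jaw 8.77 zax [ 1.e-04 -0.e+00 -1.e+00] F [-0.4  0.2 -0.4] w 56.3 q [ 0.03  0.63  0.47  2.   -0.49  0.62  0.99]
```

View pics/s8.png

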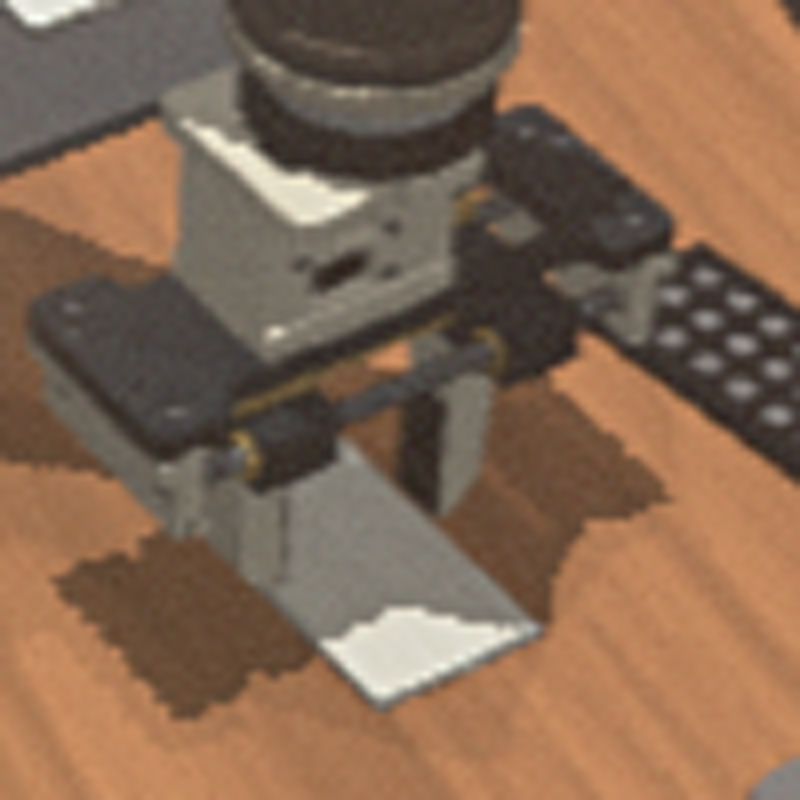

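```bash
python3 -m creep '[[[0,0,0,0,0,0,1],[0,0,0,0,0,0,1],[0,0,0,0,0,0,1],[0,0,-0.2,0,0,0,1],[0,0,-0.2,0,0,0,1]]]' | egrep 'pos|force|wid'
for i in 1 2; do python3 -m creep '[[[0,0,-0.1,0,0,0,1],[0,0,-0.2,0,0,0,1],[0,0,-0.2,0,0,0,1]]]' | egrep 'pos|force'; done
```

```text
position: [0.4871, -0.2453, -0.0007]
force: [0.6, 0.4, 0.3]
width: 0.958
position: [0.4872, -0.2453, -0.0026]
force: [0.2, 0.1, 0.4]
position: [0.4872, -0.2453, -0.0046]
force: [-0.7, 0.0, -1.2]
```

```bash
for i in 1 2; do python3 -m creep '[[[0,0,-0.1,0,0,0,1],[0,0,-0.1,0,0,0,1]]]' | egrep 'pos|force'; done
python3 - <<'E'
from h import *
snap("side","s9",(320,260,420,360),8)
E
```

```text
position: [0.4873, -0.2454, -0.0049]
force: [-2.8, 0.9, 9.9]
position: [0.4873, -0.2454, -0.005]
force: [-5.5, 4.7, 24.0]
```

View pics/s9.png

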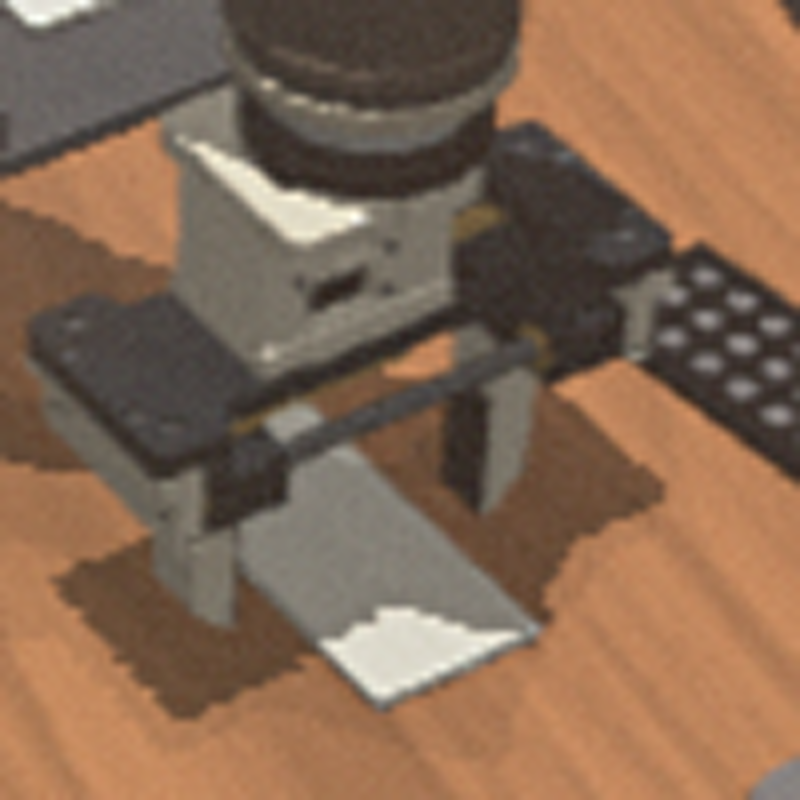

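Run:
```python
from h import *
st()
P=plane("side",np.array([(484,515),(443,487),(233,628)])/8+[320,260],0.0)*1000;print(P.round(1))
a=np.radians(8.77);e=np.array([np.cos(a),np.sin(a)]);l=np.array([-np.sin(a),np.cos(a)])
c=np.array([487.3,-245.4])
for p in P:print((p[:2]-c)@e,(p[:2]-c)@l)
```

```text
t 8.75 pos [ 487.3 -245.4   -5. ] jaw 8.75 zax [ 1.e-03  8.e-04 -1.e+00] F [-5.6  2.7 24.1] w 92.1 q [ 0.04  0.64  0.46  2.01 -0.5   0.6   1.  ]
[[ 538.6 -251.3   -0. ]
 [ 532.9 -234.7    0. ]
 [ 443.9 -265.9    0. ]]
49.75911407153541 -13.671951748022162
46.67587007264341 3.584959366033575
-45.97171801766334 -13.668226098769306
```

```bash
python3 -m creep '[[[0,0,0.4,0,0,0,1],[0,0,0.4,0,0,0,0.3],[0,0,0.4,0,0,0,0],[0,0,0.4,0,0,0,0],[0,0,0.4,0,0,0,0]]]' 25
python3 -m creep '[[[0,0,0,0,0,0,0],[0,0,0,0,0,0,0],[0,0,0,0,0,0,0]]]' 25
```

```text
clock: 9.25
position: [0.4871, -0.2453, -0.0027]
ee_rot: [-2.045, -2.384, 0.0]
force: [0.7, -0.1, 0.6]
width: 0.699
clock: 9.55
position: [0.4871, -0.2453, -0.0026]
ee_rot: [-2.045, -2.384, 0.0]
force: [0.9, 0.3, -1.7]
width: 0.644
```

```bash
python3 -m creep '[[[0,0,3,0,0,0,0],[0,0,7,0,0,0,0],[0,0.5,10,0,0,0.4,0],[0.3,4,10,0,0,0.8,0],[0.6,8,10,0,0,1.4,0]]]' 25
python3 -m creep '[[[0.4,5,0,0,0,0,0],[0.7,10,0,0,0,0,0],[1.1,15,0,0,0,0,0],[1.4,20,0,0,0,0,0],[1.6,24.9,0,0,0,0,0]]]' 25
python3 -m creep '[[[0,0,0,0,0,0,0],[0,0,-4,0,0,0,0],[0,0,-4,0,0,0,0],[0,0,-4,0,0,0,0]]]' 25
python3 - <<'E'
from h import *
st()
snap("side","s10",(220,160,420,310),4); snap("top","t10",(200,150,360,270),5)
E
```

```text
clock: 10.05
position: [0.4938, -0.1661, 0.0988]
ee_rot: [2.018, 2.404, 0.002]
force: [1.1, 0.5, -2.1]
width: 0.645
clock: 10.55
position: [0.5091, 0.0858, 0.0976]
ee_rot: [2.016, 2.409, 0.001]
force: [1.6, 0.2, -1.5]
width: 0.644
clock: 10.95
position: [0.5084, 0.0828, 0.0575]
ee_rot: [-2.016, -2.408, 0.003]
force: [-0.3, 0.1, -0.4]
width: 0.646
t 10.95 pos [508.4  82.8  57.5] jaw 10.11 zax [-2.3e-03 -9.0e-04 -1.0e+00] F [-0.3  0.1 -0.4] w 59.4 q [-0.66  0.51  0.55  2.05 -0.41  0.69  0.32]
```

View pics/s10.png

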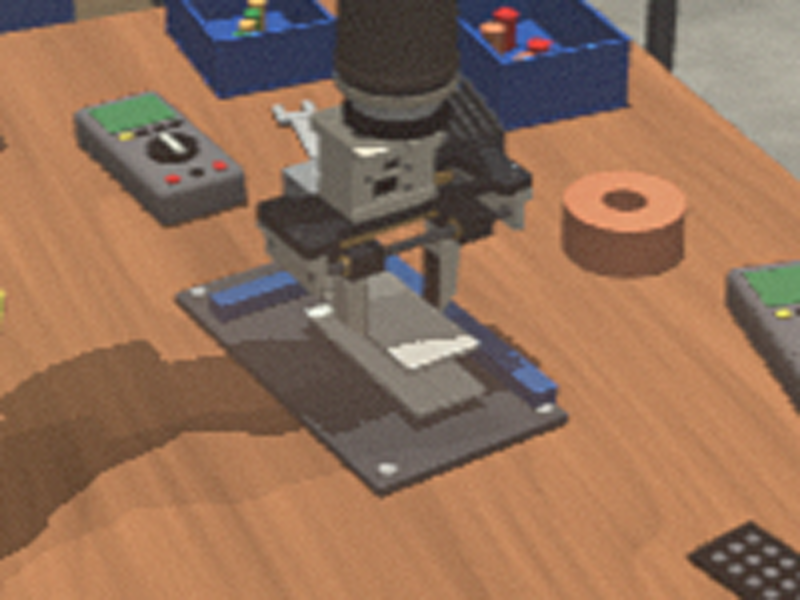

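View pics/t10.png

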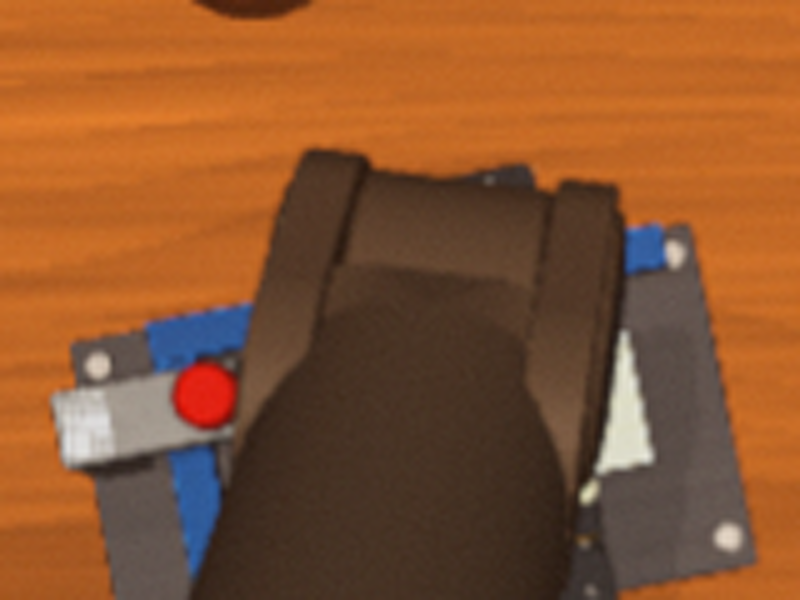

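```bash
cat >> h.py <<'E'
C=np.array([547.,224.]);A=np.radians(10.1);EX=np.array([np.cos(A),np.sin(A)]);EY=np.array([-np.sin(A),np.cos(A)])
def jig(P): P=np.atleast_2d(P)[:,:2]; return np.c_[(P-C)@EX,(P-C)@EY].round(1)
def unjig(x,y): return (C+x*EX+y*EY).round(1)
E
python3 - <<'E'
from h import *
st()
for z in(.060,.066):
  print(z,jig(plane("top",[(325.6,216.4),(330.4,242.4)],z)*1000),jig(plane("side",[(340,245.75),(321.75,252.5)],z)*1000))
# cross-ray (near corner)
for a,b in(((325.6,216.4),(340,245.75)),((330.4,242.4),(321.75,252.5))):
  o1,d1=ray("top",a);o2,d2=ray("side",b);d1=d1[0];d2=d2[0]
  t=np.linalg.lstsq(np.c_[d1,-d2],o2-o1,rcond=None)[0]; p=o1+d1*t[0];q=o2+d2*t[1];print((p*1000).round(1),(q*1000).round(1),jig(p*1000))
E
```

```text
t 11.05 pos [509.9  83.   58.7] jaw 10.09 zax [ 1.e-03  1.e-04 -1.e+00] F [-0.5  0.3 -1.5] w 59.1 q [-0.66  0.51  0.55  2.05 -0.41  0.69  0.32]
0.06 [[ -32.3 -199.7]
 [ -92.1 -198.8]] [[ -25.3 -192.5]
 [ -88.1 -192.5]]
0.066 [[ -33.  -199.5]
 [ -92.4 -198.6]] [[ -30.6 -199.8]
 [ -93.  -199.8]]
[549.5  21.8  66.4] [551.5  21.   66.7] [[ -33.  -199.5]]
[490.9  12.3  65.1] [491.1  12.2  65.1] [[ -92.4 -198.6]]
```

```bash
python3 -m creep '[[[0,0,-2.5,0,0,0,0],[0,0,-4,0,0,0,0],[0,0,-4.35,0,0,0,0],[0,0,-4.35,0,0,0,0],[0,0,-4.35,0,0,0,0]]]'
python3 -m creep '[[[0,0,0,0,0,0,0.5],[0,0,0,0,0,0,0.5],[0,0,0,0,0,0,0.5]]]'
```

```text
clock: 11.55
position: [0.5101, 0.0835, 0.0151]
ee_rot: [2.016, 2.408, 0.002]
force: [0.7, -0.5, -1.4]
width: 0.645
clock: 11.85
position: [0.5096, 0.0838, 0.0145]
ee_rot: [2.015, 2.409, 0.001]
force: [-0.3, 0.8, 0.1]
width: 0.749
```

```bash
python3 -m creep '[[[0,0,3,0,0,0,0.5],[0,0,5,0,0,0,0.5],[1,-3.5,5,0,0,0,-0.35],[2.3,-8.3,5,0,0,0,-0.35],[2.3,-8.3,5,0,0,0,-0.35]]]'
python3 - <<'E'
from h import *
st()
print(jig(arm.observe()["position"]*1000))
snap("side","s11",(220,160,420,310),4); snap("top","t11",(200,150,360,270),5)
E
```

```text
clock: 12.35
position: [0.5341, -0.0073, 0.0653]
ee_rot: [2.023, 2.396, -0.001]
force: [0.1, 0.1, 0.2]
width: 0.537
t 12.35 pos [534.1  -7.3  65.3] jaw 9.66 zax [ 0.0037 -0.0038 -1.    ] F [0.1 0.1 0.2] w 49.4 q [-0.49  0.52  0.55  2.   -0.4   0.72  0.48]
[[ -53.3 -225.4]]
```

View pics/s11.png

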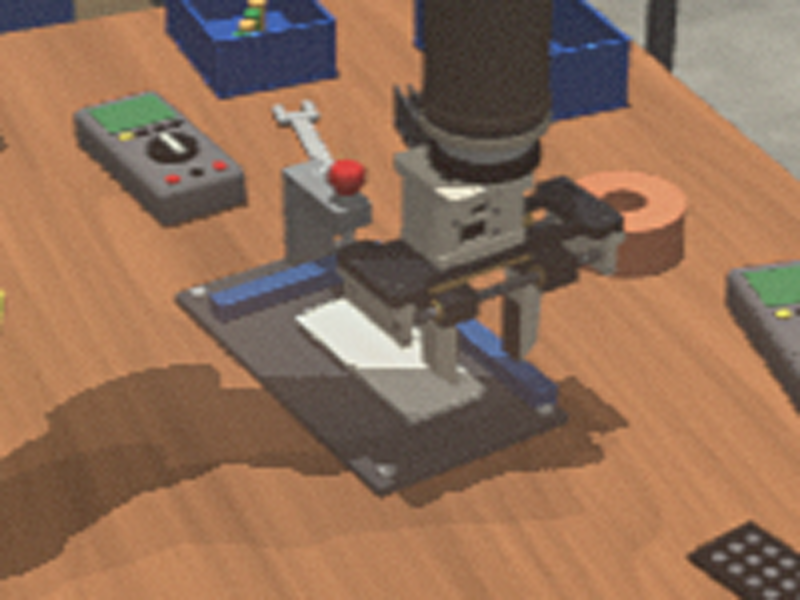

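View pics/t11.png

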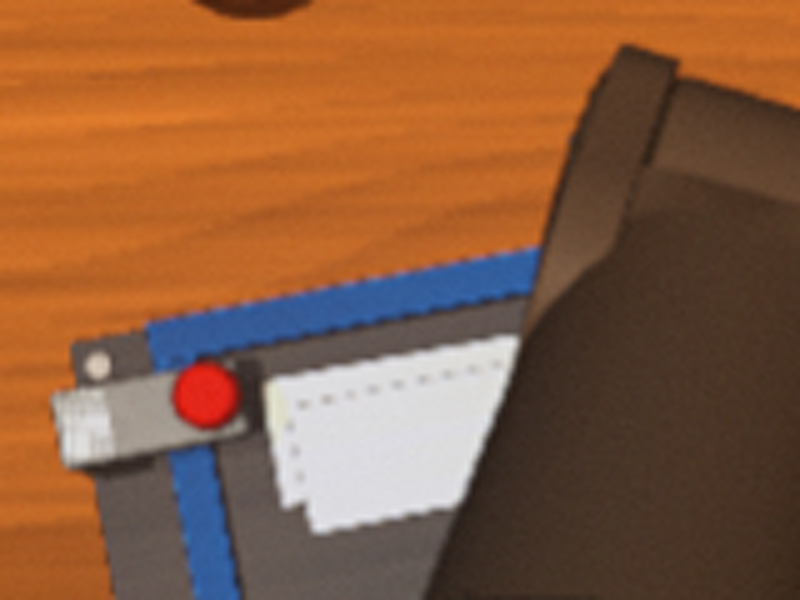

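```bash
python3 -m creep '[[[0,0,0,0,0,0,-0.35],[0,0,-3,0,0,0,-0.35],[0,0,-5,0,0,0,-0.35],[0,0,-5.6,0,0,0,-0.35],[0,0,-5.6,0,0,0,-0.35]]]'
python3 - <<'E'
from h import *
st()
print(jig(arm.observe()["position"]*1000))
snap("side","s12",(260,190,380,290),6)
E
```

```text
clock: 12.95
position: [0.5315, 0.0017, 0.0074]
ee_rot: [-2.013, -2.41, 0.002]
force: [-1.0, -0.1, 0.2]
width: 0.324
t 12.95 pos [531.5   1.7   7.4] jaw 10.25 zax [-1.9e-03  1.0e-04 -1.0e+00] F [-1.  -0.1  0.2] w 29.8 q [-0.44  0.61  0.48  2.04 -0.47  0.61  0.54]
[[ -54.3 -216.2]]
```

View pics/s12.png

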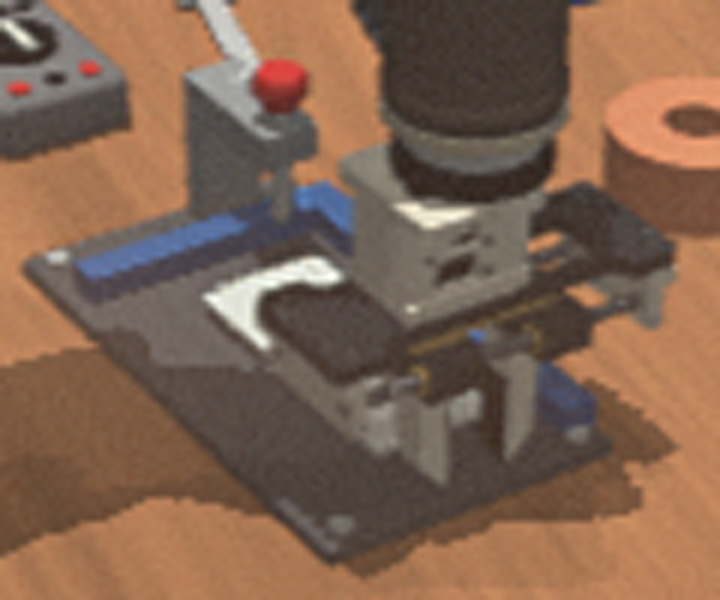

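```bash
python3 -m creep '[[[-0.1,0.59,0,0,0,0,-0.35],[-0.21,1.18,0,0,0,0,-0.35],[-0.32,1.77,0,0,0,0,-0.35],[-0.42,2.36,0,0,0,0,-0.35],[-0.53,2.95,0,0,0,0,-0.35]]]'|egrep 'pos|force'
python3 -m creep '[[[-0.09,0.5,0,0,0,0,-0.35],[-0.18,1,0,0,0,0,-0.35],[-0.26,1.48,0,0,0,0,-0.35],[-0.26,1.48,0,0,0,0,-0.35]]]'|egrep 'pos|force'
python3 - <<'E'
from h import *
st()
print(jig(arm.observe()["position"]*1000))
snap("side","s13",(260,190,380,290),6);snap("top","t13",(200,150,360,270),5)
E
```

```text
position: [0.527, 0.0308, 0.0083]
force: [-0.2, -0.8, 0.1]
position: [0.5241, 0.046, 0.0079]
force: [-0.2, -0.1, 0.4]
t 13.9 pos [524.1  46.    7.9] jaw 10.23 zax [-4.e-04  4.e-04 -1.e+00] F [-0.2 -0.1  0.4] w 30.1 q [-0.53  0.6   0.48  2.05 -0.48  0.6   0.46]
[[ -53.8 -171.3]]
```

View pics/s13.png

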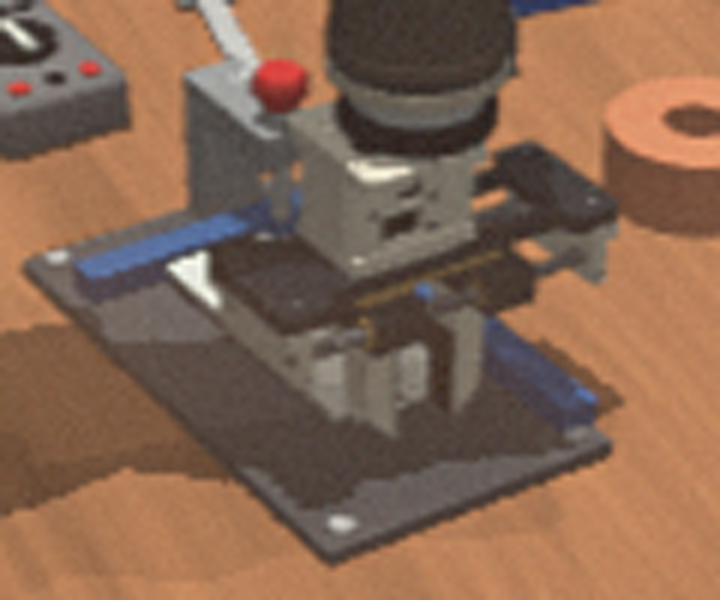

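View pics/t13.png

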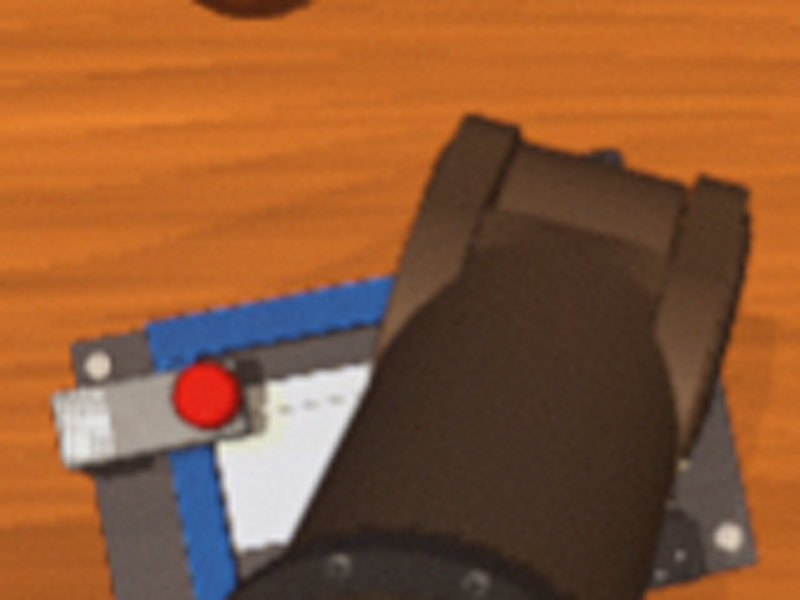

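```bash
for i in 1 2; do python3 -m creep '[[[-0.02,0.1,0,0,0,0,-0.35],[-0.035,0.2,0,0,0,0,-0.35],[-0.035,0.2,0,0,0,0,-0.35]]]'|egrep 'pos|force'; done
```

```text
position: [0.524, 0.0469, 0.008]
force: [-0.2, 0.1, 1.2]
position: [0.5238, 0.0482, 0.0081]
force: [0.5, -4.3, -0.2]
```

```bash
for i in 1 2 ; do python3 -m creep '[[[-0.02,0.1,0,0,0,0,-0.35],[-0.02,0.1,0,0,0,0,-0.35]]]'|egrep 'pos|force'; done
```

```text
position: [0.5237, 0.0484, 0.0081]
force: [0.9, -6.7, 0.0]
position: [0.5236, 0.0484, 0.0081]
force: [1.8, -9.8, -0.9]
```

```bash
python3 -m creep '[[[0.28,-1.58,0,0,0,0,-0.35],[0.28,-1.58,3,0,0,0,-0.35],[0.28,-1.58,8,0,0,0,0],[-2,-0.5,8,0,0,8,1],[-4,0.5,8,0,0,16,1]]]'
python3 -m creep '[[[-1.5,1,0,0,0,8,1],[-2.6,1.6,0,0,0,16,1],[-2.6,1.6,0,0,0,24,1],[-2.6,1.6,0,0,0,32,1],[-2.6,1.6,0,0,0,40,1]]]'
python3 -m creep '[[[0,0,0,0,0,8,1],[0,0,0,0,0,16,1],[0,0,0,0,0,24,1],[0,0,0,0,0,32,1],[0,0,0,0,0,34,1]]]'
python3 - <<'E'
from h import *
st()
print(jig(arm.observe()["position"]*1000),unjig(-115,-137))
snap("side","s14",(220,160,380,280),5);snap("top","t14",(200,150,360,270),5)
E
```

```text
clock: 15.5
position: [0.4837, 0.0568, 0.0893]
ee_rot: [1.653, 2.67, 0.004]
force: [-1.3, 0.0, -0.7]
width: 0.538
clock: 16.0
position: [0.457, 0.0726, 0.0882]
ee_rot: [-0.639, -3.076, -0.001]
force: [0.1, -0.1, -0.3]
width: 0.965
clock: 16.5
position: [0.4572, 0.0723, 0.0882]
ee_rot: [0.284, -3.129, -0.001]
force: [0.1, -0.9, 0.1]
width: 1.002
t 16.5 pos [457.2  72.3  88.2] jaw 100.37 zax [-1.e-04  6.e-04 -1.e+00] F [ 0.1 -0.9  0.1] w 92.2 q [-0.41  0.35  0.18  2.12 -0.1   0.68  1.58]
[[-115.  -133.6]] [457.8  69. ]
```

View pics/s14.png

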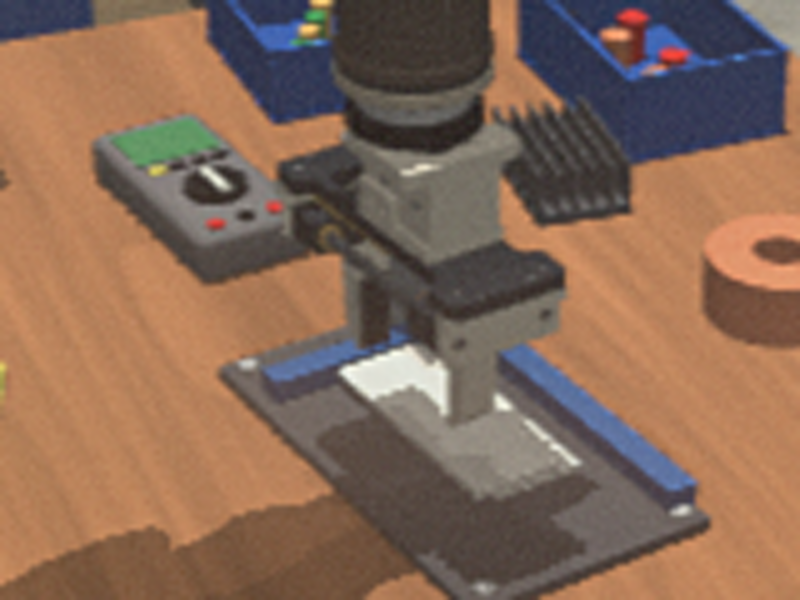

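View pics/t14.png

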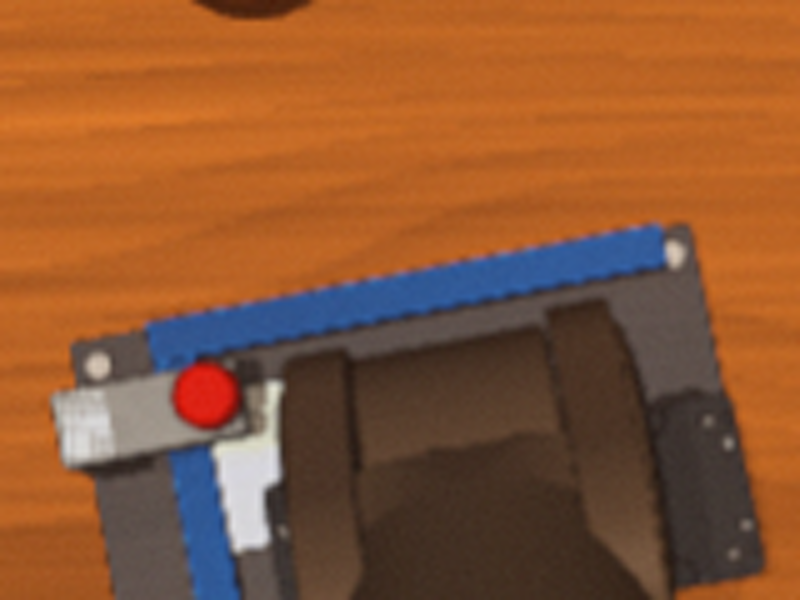

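Run:
```python
from h import *
print(jig(plane("side",np.array([(448,412),(462,425),(497,408)])/5+[220,160],.093)*1000))
im=cv2.imread("pics/s14_raw.png");cv2.imwrite("pics/s15.png",cv2.resize(im[205:265,280:340],None,fx=12,fy=12,interpolation=cv2.INTER_CUBIC))
```

```text
[[-115.8 -172.7]
 [-116.3 -188. ]
 [ -90.7 -184.2]]
```

View pics/s15.png

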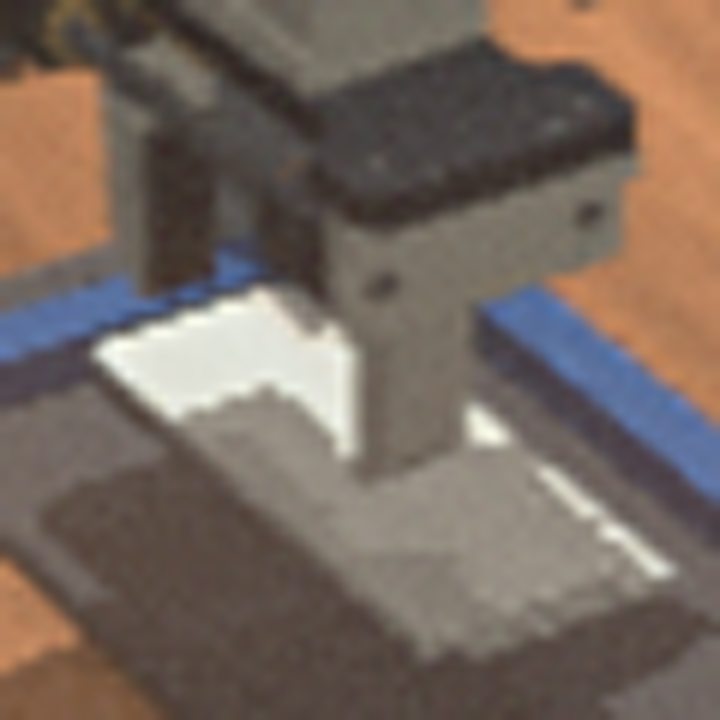

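```bash
python3 -m creep '[[[-1.2,-0.2,0,0,0,-0.3,1],[-1.2,-0.2,-3,0,0,-0.3,1],[-1.2,-0.2,-6,0,0,-0.3,1],[-1.2,-0.2,-8,0,0,-0.3,1],[-1.2,-0.2,-8,0,0,-0.3,1]]]'
python3 - <<'E'
from h import *
st()
print(jig(arm.observe()["position"]*1000))
snap("side","s16",(265,180,345,260),9)
E
```

```text
clock: 17.1
position: [0.4435, 0.0697, 0.0065]
ee_rot: [0.266, -3.127, 0.001]
force: [-0.2, 0.7, -0.3]
width: 0.998
t 17.1 pos [443.5  69.7   6.5] jaw 99.72 zax [-0.0028 -0.001  -1.    ] F [-0.2  0.7 -0.3] w 91.8 q [-0.38  0.48  0.14  2.21 -0.14  0.46  1.61]
[[-128.9 -133.8]]
```

View pics/s16.png

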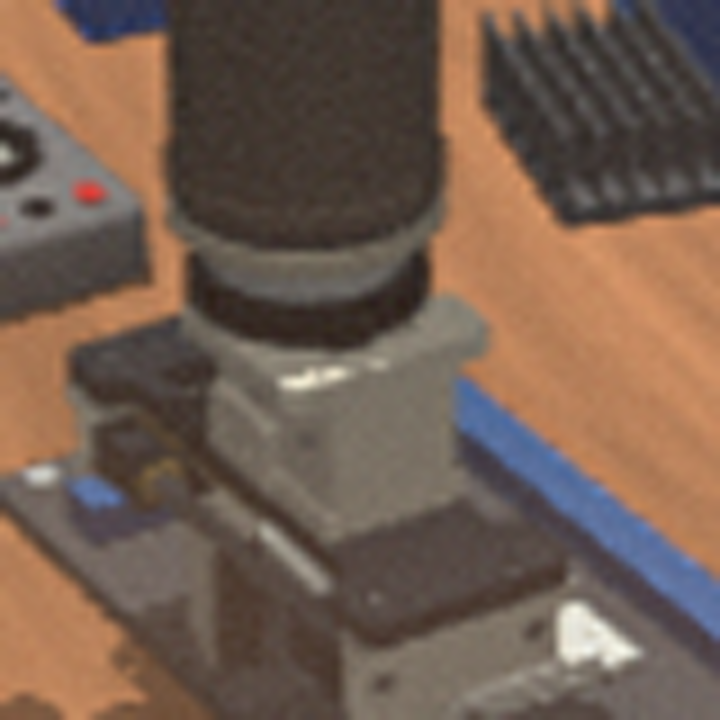

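```bash
python3 -m creep '[[[0.7,0.12,0,0,0,0,1],[1.4,0.25,0,0,0,0,1],[2.1,0.37,0,0,0,0,1],[2.8,0.5,0,0,0,0,1],[3.45,0.61,0,0,0,0,1]]]'
python3 - <<'E'
from h import *
st()
print(jig(arm.observe()["position"]*1000))
snap("side","s17",(250,180,350,260),8);snap("top","t17",(200,150,360,270),5)
E
```

```text
clock: 17.65
position: [0.4806, 0.0762, 0.0082]
ee_rot: [-0.27, 3.13, 0.0]
force: [-0.9, 0.4, -0.1]
width: 1.003
t 17.65 pos [480.6  76.2   8.2] jaw 99.86 zax [ 3.e-04  1.e-04 -1.e+00] F [-0.9  0.4 -0.1] w 92.2 q [-0.37  0.52  0.14  2.13 -0.14  0.51  1.62]
[[ -91.3 -133.8]]
```

View pics/s17.png

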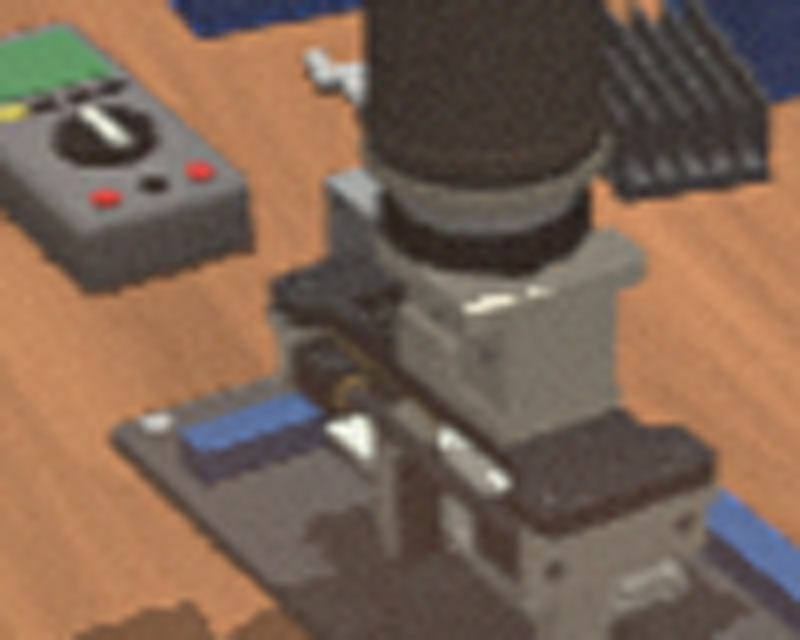

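View pics/t17.png

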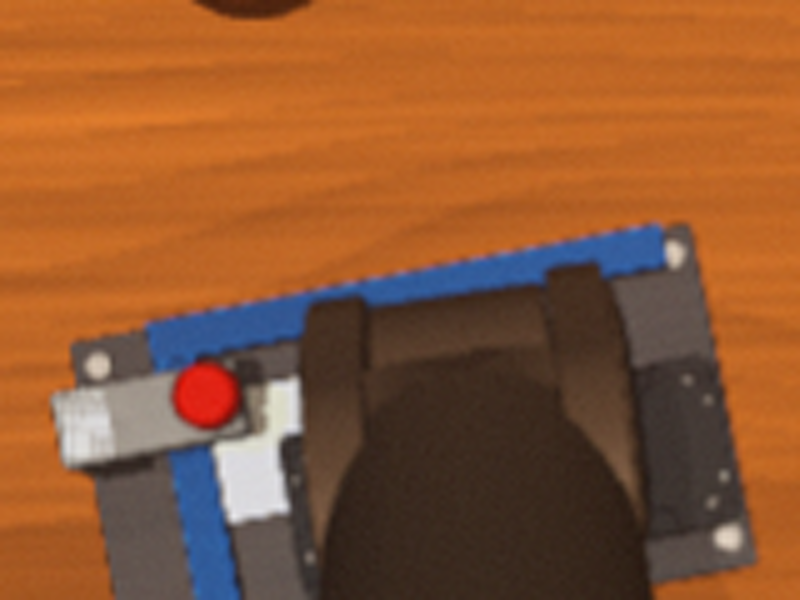

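```bash
python3 -m creep '[[[0.3,0.05,0,0,0,0.2,1],[0.6,0.1,0,0,0,0.2,1],[0.9,0.16,0,0,0,0.2,1],[0.9,0.16,0,0,0,0.2,1]]]'|egrep 'pos|force'
python3 -m creep '[[[0.2,0.04,0,0,0,0,1],[0.2,0.04,0,0,0,0,1],[0.2,0.04,0,0,0,0,1]]]'|egrep 'pos|force'
```

```text
position: [0.4892, 0.0777, 0.008]
force: [-0.3, -0.3, 0.1]
position: [0.4909, 0.0781, 0.0081]
force: [0.9, -0.8, -0.1]
```

```bash
for i in 1 2 3; do python3 -m creep '[[[0.2,0.04,0,0,0,0,1],[0.2,0.04,0,0,0,0,1]]]'|egrep 'pos|force';done
```

```text
position: [0.493, 0.0785, 0.008]
force: [-1.0, -1.6, 0.2]
position: [0.4951, 0.0789, 0.0081]
force: [-0.7, -0.8, 0.2]
position: [0.4971, 0.0794, 0.0081]
force: [-0.1, -0.4, 1.0]
```

```bash
for i in 1 2 3; do python3 -m creep '[[[0.1,0.02,0,0,0,0,1],[0.1,0.02,0,0,0,0,1]]]'|egrep 'pos|force';done
```

```text
position: [0.4979, 0.0795, 0.0081]
force: [-0.9, -0.1, 0.8]
position: [0.4989, 0.0797, 0.0081]
force: [-0.3, -0.6, 0.2]
position: [0.4999, 0.0798, 0.0081]
force: [-1.0, -0.3, 0.7]
```

```bash
for i in 1 2 3; do python3 -m creep '[[[0.1,0.02,0,0,0,0,1],[0.1,0.02,0,0,0,0,1]]]'|egrep 'pos|force';done
python3 - <<'E'
from h import *
st();print(jig(arm.observe()["position"]*1000))
snap("side","s18",(250,180,350,260),8);snap("top","t18",(200,150,360,270),5)
E
```

```text
position: [0.5007, 0.08, 0.008]
force: [-1.7, -1.1, -0.2]
position: [0.5007, 0.08, 0.0078]
force: [-5.1, -2.0, 3.0]
position: [0.5008, 0.0801, 0.0076]
force: [-8.4, -1.4, 3.5]
t 20.25 pos [500.8  80.1   7.6] jaw 100.1 zax [-3.6e-03 -7.0e-04 -1.0e+00] F [-8.4 -1.4  3.5] w 92.0 q [-0.37  0.54  0.14  2.07 -0.14  0.54  1.62]
[[ -70.8 -133.6]]
```

View pics/s18.png

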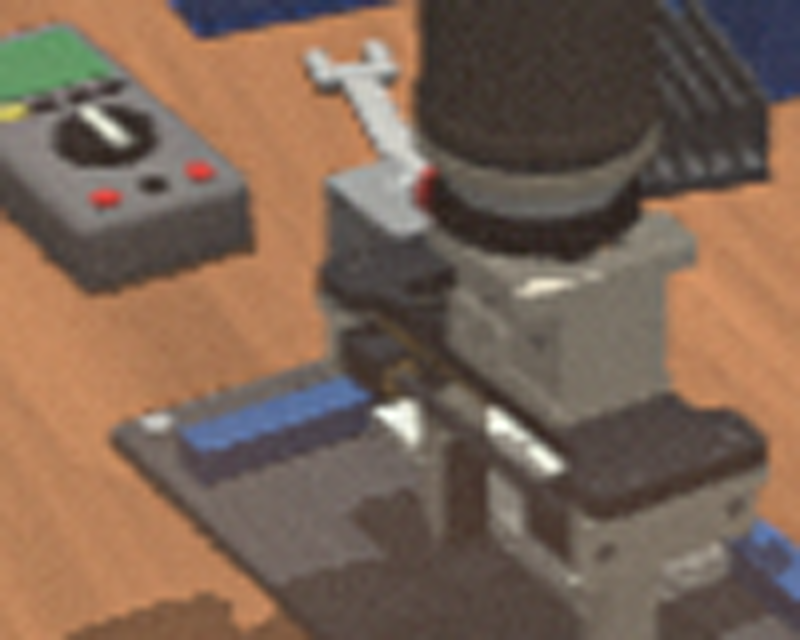

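View pics/t18.png

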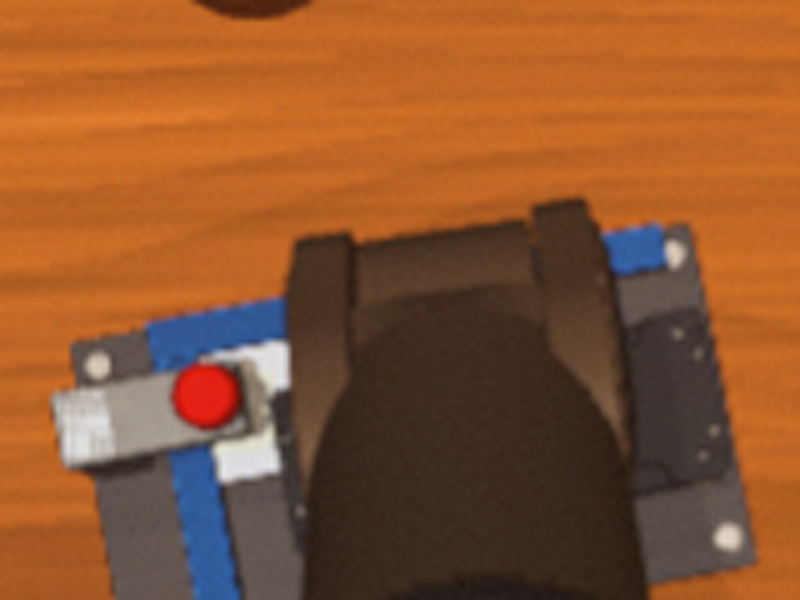

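```bash
python3 -m creep '[[[0.1,0.02,0,0,0,0,1],[-1,-0.18,0,0,0,0,1],[-2,-0.35,2,0,0,0,1],[-3,-1.5,7,0,0,-8,1],[-5,-4,11,0,0,-16,0]]]'
python3 -m creep '[[[0,-4,3,0,0,-8,-1],[0,-8,3,0,0,-16,-1],[0,-12,3,0,0,-24,-1],[0,-14,3,0,0,-32,-1],[0,-14,3,0,0,-40,-1]]]'
python3 - <<'E'
from h import *
st()
snap("side","s19",(250,170,350,250),8);snap("top","t19",(200,180,360,300),5)
E
```

```text
clock: 20.85
position: [0.4554, 0.0434, 0.1171]
ee_rot: [0.168, 3.134, 0.003]
force: [0.2, -1.0, 0.8]
width: 0.954
clock: 21.35
position: [0.4545, -0.1016, 0.1461]
ee_rot: [1.241, 2.882, 0.0]
force: [-0.2, 0.9, -1.1]
width: 0.528
t 21.35 pos [ 454.5 -101.6  146.1] jaw 43.42 zax [ 0.0034 -0.0013 -1.    ] F [-0.2  0.9 -1.1] w 48.5 q [-0.31  0.28  0.51  2.08 -0.18  0.83  1.07]
```

View pics/s19.png

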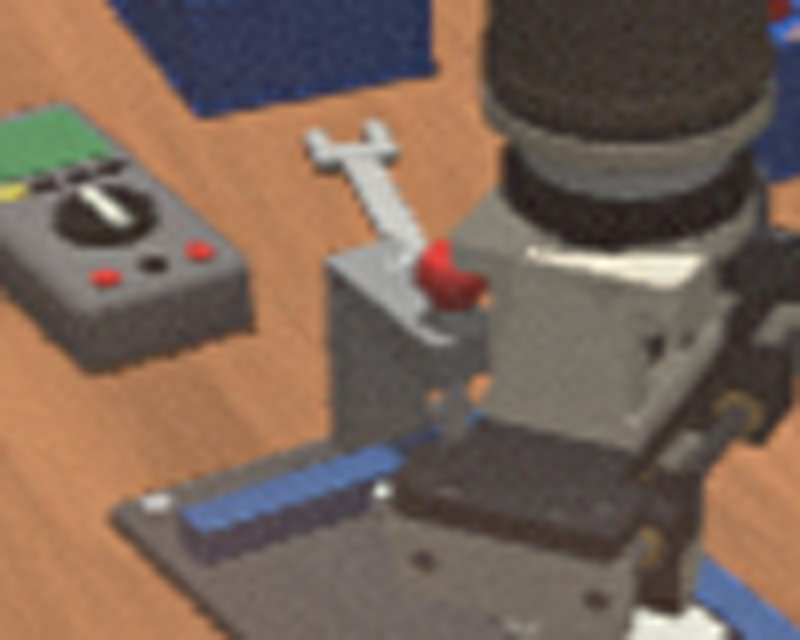

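View pics/t19.png

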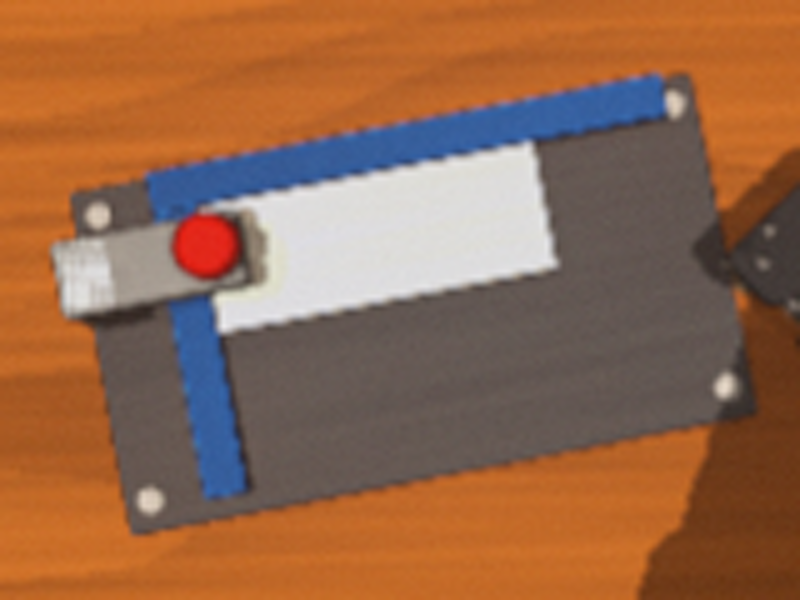

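```bash
python3 -m creep '[[[0,0,4,0,0,0,-1],[-3,3,6,0,0,0,-1],[-5,7.5,6,0,0,0,-1],[-7,12,6,0,0,0,-1],[-8,17,6,0,0,0,-1]]]'
python3 -m creep '[[[0,5,0,0,0,0,-1],[0,10,0,0,0,0,-1],[0,15,0,0,0,0,-1],[0,20,0,0,0,0,-1],[0,20,0,0,0,0,-1]]]'
python3 - <<'E'
from h import *
st()
im=snap("side","s20",(250,200,350,280),8);t=snap("top","t20",(200,180,360,300),5)
for n,i in(("top",t),("side",im)):
  hsv=cv2.cvtColor(i,cv2.COLOR_BGR2HSV); m=(hsv[...,1]<50)&(hsv[...,2]>150)
  for r in rect(i,m,n,.022,400):
    if abs(r[1]-520)<60 and abs(r[2]-140)<80: print(n,r,jig([[r[1],r[2]]]))
E
```

```text
clock: 21.95
position: [0.3727, 0.0727, 0.2059]
ee_rot: [1.218, 2.894, 0.003]
force: [2.6, 0.1, 0.2]
width: 0.023
clock: 22.45
position: [0.373, 0.2789, 0.2055]
ee_rot: [-1.206, -2.901, -0.006]
force: [-0.4, -1.3, -0.4]
width: 0.0
t 22.45 pos [373.  278.9 205.5] jaw 44.86 zax [ 0.0014  0.0038 -1.    ] F [-0.4 -1.3 -0.4] w 0.0 q [-0.92  0.19  0.19  1.98 -0.04  0.97  0.08]
top (array([274., 227.]), 532.0, 140.0, 61.2, 160.9, 9.87) [[-29.5 -80.1]]
side (array([318., 240.]), 533.4, 136.8, 61.1, 163.2, 9.82) [[-28.7 -83.5]]
```

View pics/s20.png

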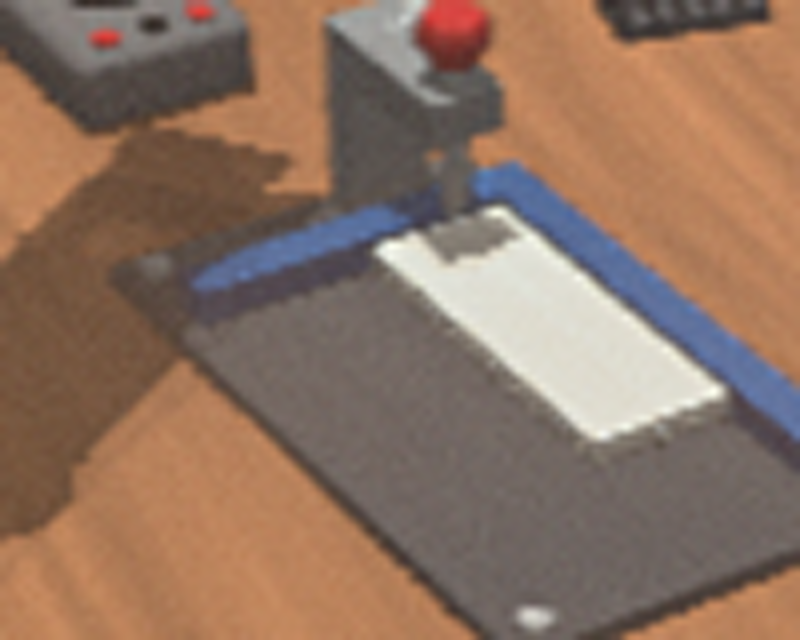

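View pics/t20.png

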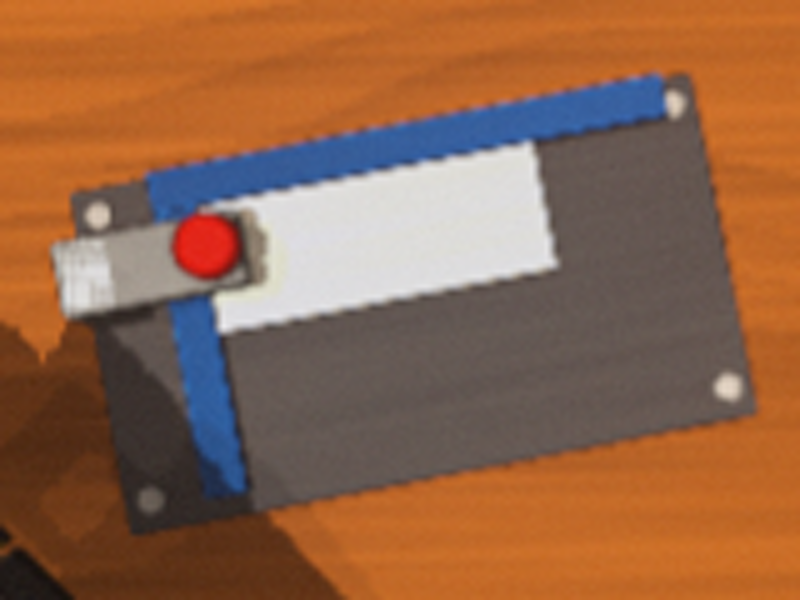

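Run:
```python
from h import *
im=cv2.imread("pics/s20_raw.png");cv2.imwrite("pics/s21.png",cv2.resize(im[222:262,292:347],None,fx=14,fy=14,interpolation=cv2.INTER_CUBIC))
for z in(22,16,10):
  pts=[np.r_[unjig(x,y),z]/1000 for x,y in((-60,0),(-60,-160),(0,-160))]
  print(z,((proj("side",pts)-[292,222])*14).round())
```

```text
22 [[ 46. 120.]
 [442. 462.]
 [677. 374.]]
16 [[ 47. 143.]
 [442. 485.]
 [677. 397.]]
10 [[ 47. 165.]
 [442. 509.]
 [676. 421.]]
```

View pics/s21.png

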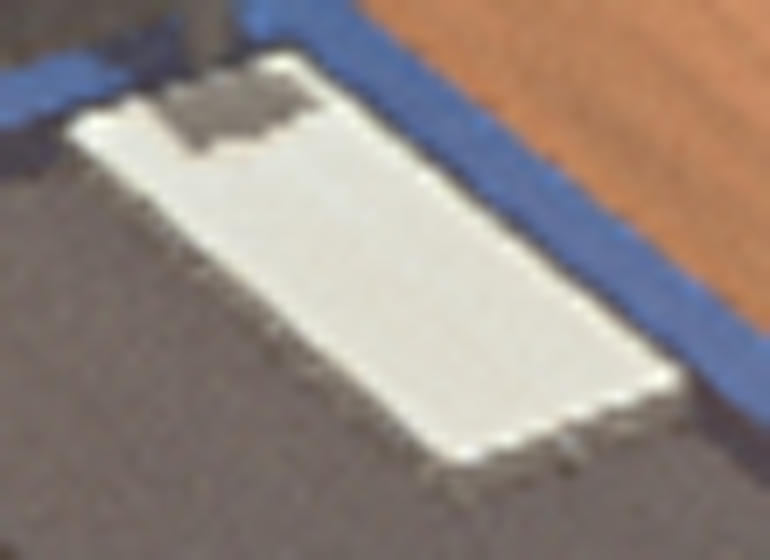

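```bash
python3 -m creep '[[[4.2,-2.2,0,0,0,0,-1],[8.4,-4.4,0,0,0,0,-1],[12.6,-6.5,0,0,0,0,-1],[14.7,-7.5,0,0,0,0,-1],[14.7,-7.5,0,0,0,0,-1]]]'
python3 -m creep '[[[0,0,-3,0,0,0,-1],[0,0,-6,0,0,0,-1],[0,0,-7.5,0,0,0,-1],[0,0,-7.5,0,0,0,-1]]]'
python3 - <<'E'
from h import *
st()
snap("side","s22",(270,150,330,200),12);snap("top","t22",(200,180,280,260),8)
E
```

```text
clock: 23.05
position: [0.5242, 0.1916, 0.2055]
ee_rot: [1.232, 2.887, -0.001]
force: [-0.3, -0.5, 0.2]
width: 0.005
clock: 23.45
position: [0.5188, 0.195, 0.1286]
ee_rot: [-1.223, -2.891, 0.005]
force: [-0.5, 0.3, 1.6]
width: 0.009
t 23.45 pos [518.8 195.  128.6] jaw 44.14 zax [-0.0039 -0.0017 -1.    ] F [-0.5  0.3  1.6] w 0.8 q [-0.65  0.42  0.26  1.87 -0.14  0.87  0.45]
```

View pics/s22.png

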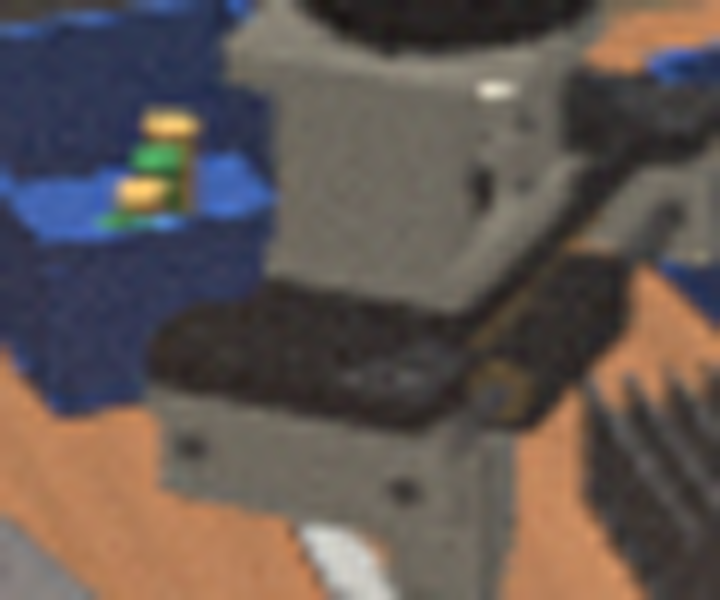

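View pics/t22.png

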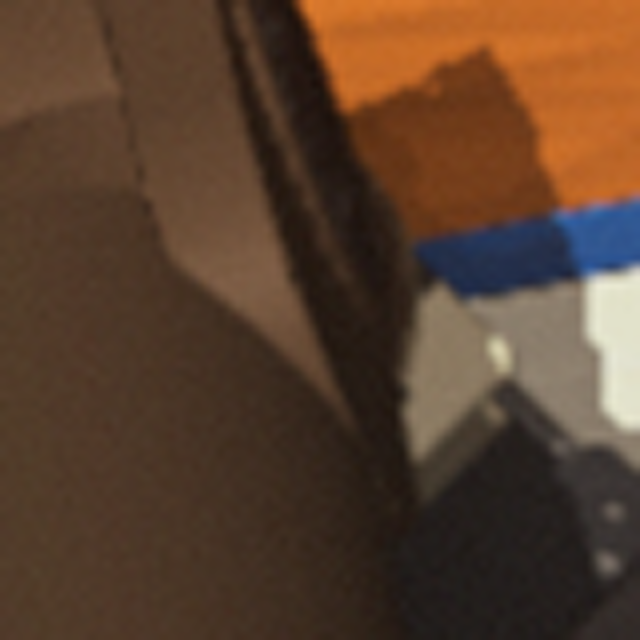

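Run:
```python
from h import *
st()
im=cv2.imread("pics/s22_raw.png");cv2.imwrite("pics/s23.png",cv2.resize(im[180:230,280:340],None,fx=12,fy=12,interpolation=cv2.INTER_CUBIC))
```

```text
t 23.55 pos [520.8 195.8 131. ] jaw 44.11 zax [-0.e+00  2.e-04 -1.e+00] F [-0.3  0.5 -0.3] w 0.6 q [-0.65  0.42  0.26  1.87 -0.14  0.87  0.45]
```

View pics/s23.png

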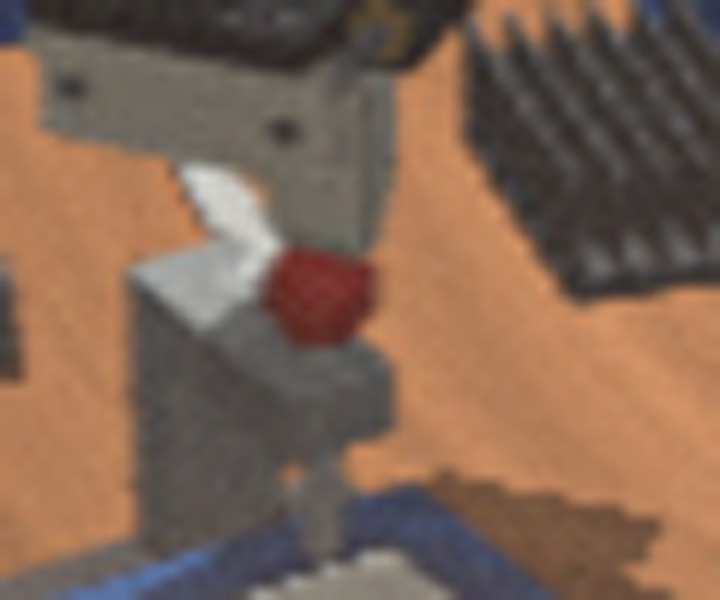

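```bash
python3 -m creep '[[[0,0.7,-0.3,0,0,0,-1],[0,0.7,-0.8,0,0,0,-1],[0,0.7,-1,0,0,0,-1],[0,0.7,-1,0,0,0,-1]]]'|egrep 'pos|force'
python3 - <<'E'
from h import *
st()
im=snap("side","s24",(280,180,340,230),12)
E
```

```text
position: [0.5211, 0.203, 0.1202]
force: [0.8, -0.4, 0.2]
t 23.95 pos [521.1 203.  120.2] jaw 44.08 zax [-2.e-04 -2.e-04 -1.e+00] F [ 0.8 -0.4  0.2] w 0.2 q [-0.66  0.44  0.26  1.87 -0.15  0.85  0.44]
```

View pics/s24.png

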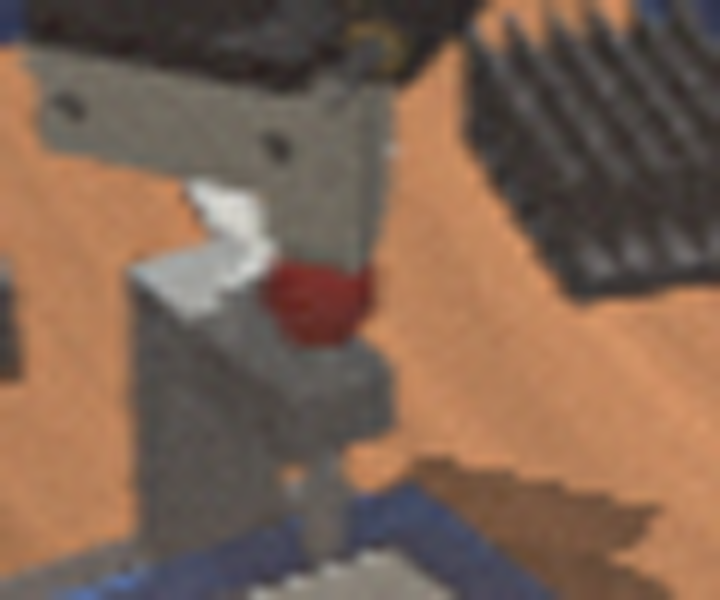

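```bash
for i in 1 2; do python3 -m creep '[[[0,0,-0.1,0,0,0,-1],[0,0,-0.2,0,0,0,-1],[0,0,-0.3,0,0,0,-1],[0,0,-0.3,0,0,0,-1]]]'|egrep 'pos|force';done
```

```text
position: [0.5214, 0.2029, 0.1176]
force: [-1.1, -1.9, 5.2]
position: [0.5215, 0.2027, 0.1149]
force: [-2.4, -2.1, 8.8]
```

```bash
python3 -m creep '[[[0,0,-0.2,0,0,0,-1],[0,0,-0.4,0,0,0,-1],[0,0,-0.6,0,0,0,-1],[0,0,-0.75,0,0,0,-1],[0,0,-0.75,0,0,0,-1]]]'|egrep 'pos|force'
```

```text
position: [0.5215, 0.2025, 0.1071]
force: [0.6, -2.4, 4.5]
```

```bash
python3 -m creep '[[[0,0,-0.1,0,0,0,-1],[0,0,-0.1,0,0,0,-1]]]'|egrep 'pos|force'; python3 -m creep '[[[0,0,-0.1,0,0,0,-1],[0,0,-0.1,0,0,0,-1]]]'|egrep 'pos|force'
```

```text
position: [0.5216, 0.2025, 0.1067]
force: [-2.9, -3.6, 12.6]
position: [0.5217, 0.2026, 0.1065]
force: [-6.4, -4.0, 21.4]
```

```bash
python3 -m creep '[[[0,0,0.5,0,0,0,-1],[0,0,1.5,0,0,0,-1],[0,0,4,0,0,0,-1],[0,0,8,0,0,0,-1],[-4,2,10,0,0,0,-1]]]'|egrep 'pos|force'
python3 -m creep '[[[-4,2,0,0,0,0,-1],[-8,4,0,0,0,0,-1],[-12,6,0,0,0,0,-1],[-12,6,0,0,0,0,-1]]]'|egrep 'pos|force'
python3 - <<'E'
from h import *
st()
im=snap("side","s25",(250,190,350,270),8);t=snap("top","t25",(200,180,360,300),5)
for n,i in(("top",t),("side",im)):
  hsv=cv2.cvtColor(i,cv2.COLOR_BGR2HSV); m=(hsv[...,1]<50)&(hsv[...,2]>150)
  for r in rect(i,m,n,.022,400):
    if abs(r[1]-520)<60 and abs(r[2]-140)<80: print(n,r,jig([[r[1],r[2]]]))
cv2.imwrite("pics/full.png",cv2.imread("pics/t25_raw.png"))
E
```

```text
position: [0.486, 0.2209, 0.2078]
force: [0.8, 1.7, 1.3]
position: [0.3558, 0.2861, 0.2047]
force: [0.2, -0.0, 0.7]
t 26.6 pos [355.8 286.1 204.7] jaw 44.53 zax [-0.0028  0.001  -1.    ] F [ 0.2 -0.   0.7] w 0.7 q [-0.96  0.17  0.2   2.   -0.05  0.97  0.04]
top (array([274., 227.]), 532.0, 140.1, 61.1, 160.9, 9.93) [[-29.5 -80. ]]
side (array([318., 240.]), 533.5, 136.9, 60.8, 163.2, 9.82) [[-28.6 -83.4]]
```

View pics/s25.png

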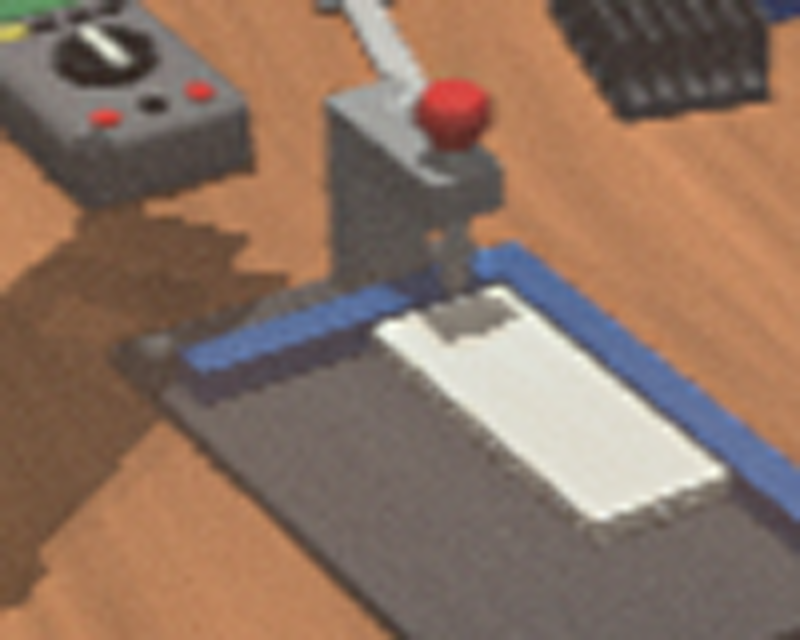

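View pics/full.png

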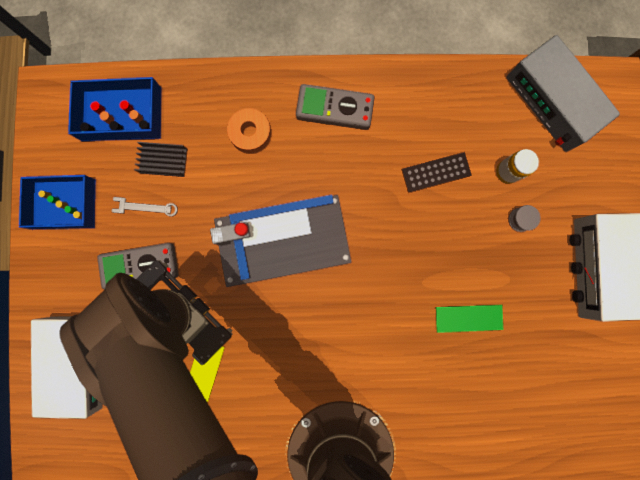

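The stack is still square, the cap is back up at (454,115) in the crop, the bystanders have not moved, and the robot is in free air. Handing in.

```bash
python3 -c "
from cell import arm
print(arm.sign_off())"
```

```text
the job is handed in; nothing more can be done
None
```

I laid the bare aluminium blank on the one in the jig and squared the pair against both blue fences. I then pressed the punch once, let it spring back, and handed the job in at about 26.6 s; no verdict was reported.

**Squaring:** I pushed the pair to the short fence until about 10 N, then to the long fence until about 8 N.

**Last checks:**
- **Position, top camera:** after the punch, the stack was centred at about x -29.5, y -80.0 mm in the jig frame. It was turned 9.9°, where the fence edges measured 9.9 to 10.4°. The outline of 61 x 161 mm means neither blank sticks out by more than about 1 mm.
- **Punch:** resistance rose to about 9 N and dropped to 4.5 N. It then stopped hard at about 12 mm of travel with 21 N. I did not see the mark itself, but the cap is back up in the last picture.
- **Bystanders:** in the last top view the vent panel and the others in sight looked unmoved. The arm covered part of the meter on the left, which the side view showed in place.

**Disagreements:**
- **Tool height:** the fingertips touched the table at a reported tool height of -4.8 mm, where the stated geometry gives +17 mm. The first two grasp tries therefore closed in the air above the blank, and I corrected for this by touch.
- **Side camera:** it put the stack centre at y -83.4 mm, just past the 2.5 mm limit. Its outline was 163 mm long instead of 160, so it seems to have included part of the end face. I relied on the top view and on the contact felt at the short fence.

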